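# Square the flat-edged disc to the stage bar and clip it in

## Robot

A 6-joint arm with a two-finger parallel gripper is mounted at the origin on a cart in front of the work surface, level with it; the furniture and walls round the work are solid. World frame = base frame: x ahead of the robot, y to its left, z up, the work surface at z = 0. Lengths are in mm, angles in rad, forces in N, time in s.
With the tool pointing down it reaches from about 400 to 925 mm from the base axis. Payload 12.5 kg.
Tool frame: the origin (TCP) lies between the finger pads; the fingertips stand 14 mm ahead of it and the grasp point (between the pads) lies 5 mm behind it; x points along the fingers, y is the direction in which the jaws open and shut, and the axes are right-handed (so a half turn about x gives the same grasp; the last joint's range is limited). The gripper opens to 95 mm and grips with 3 to 60 N. Pads are 20 mm wide; open, the fingers measure 119 mm over their backs; the gripper's body (75 mm by 180 mm) begins 59 mm behind the grasp point.
Start: joints at [1.133, 0.491, 1.559, -0, 1.092, -0.106], TCP at [203.574, 590.934, 228.661] pointing down, gripper open.
Joint ranges: [-3.1, 3.1], [-0.84, 2.19], [0.05, 2.79], [-1.13, 4.28], [0.06, 2.93], [-2.69, 2.69]. Speed limits (rad/s): [2.22, 2.22, 2.79, 3.14, 3.14, 3.14].

## Interface

Orientations are given as [roll, pitch, yaw] about the fixed x, y, z axes, in that order (R = Rz(yaw) Ry(pitch) Rx(roll)).
In Python, from cell import env, cams gives the robot as it stands.
- The arm moves only by the tool carry_out, never from a script. Its arguments are lists of equal length, an entry for each row: "grip": the closure, from -1 (fully open) to 1 (shut); "linear": the shift along the tool's x, y, z scaled (see below), a list of three; "turn": the turn about the tool's x scaled (see below). In form: {"grip": [grip, ...], "linear": [[tx, ty, tz], ...], "turn": [turn, ...]}. A call has 1 to 5 rows; each row shifts and turns the commanded pose from where the row before left it, along the tool's axes as they then stand; what a row does not reach is not made up. The controller multiplies each number of a shift by 0.5 m and each number of a turn by 180 degrees. A row lasts 1/10 s, in which the tool goes at most 50 mm and 8.59 degrees, less where a joint would pass 70% of its speed; a pose out of reach is approached as far as the arm can. A call with a number of a shift or a turn outside -1 to 1 is refused whole. A call with a gripper value outside its range is refused whole. The fingers move at their own pace and stop on an object; the grip force is fixed at half the most. Time passes only in rows, so rows that do not move let the fingers close. It gives the time, the measured TCP pose, the force and the opening at its end, in the units of the state.
- env.state(): the state, without advancing time (a new reading comes with each control period).
- cams.read_camera(name): name is "side" or "top" or "wrist"; returns the picture (480x640x3 uint8, blue, green, red); there is no depth.
- cams.camera_info(name): a dict with "fx", "fy", "cx", "cy" (pixels), "view" (4x4, takes a point from world to camera coordinates). Camera axes: x right, y down, z forward; pixel columns grow to the right and rows downward; lengths in mm; the calibration is good to about 2 mm. A picture is of the moment at which its call begins: read the wrist's pose just before it. camera_info takes no time and is no camera call; for the wrist camera it gives the pose at the moment of the call.
- env.job_done(): hands the job in, once; it reports no verdict.
The state is a dict: "t": time; "joints": joint angles; "qvel": joint speeds; "tau": joint torques, N m; "eef_pos": TCP position; "tcp_rot": TCP orientation; "ft_force": force on the tool from outside, world axes, zero at the start; "moment": the same for the moment, N m; "opening": opening from 0.0 (shut) to 1.0 (fully open).
Only numpy, scipy, OpenCV 4.12 (cv2) and the standard library are available. Lean on these libraries where they do the work, as an engineer would, in place of code of your own. Each camera call takes 0.05 s, during which the arm holds its last target. There are 200 camera calls.

## Task

The copper reference disc lies askew on the loading stage under the video microscope. Turn it where it lies until its flat edge faces the alignment bar, then slide it home so that the flat runs in under both sprung clips and lies flush along the bar, with the disc flat on the deck midway between the side guides. Do not push against the microscope, and leave the other things on the bench where they are.

Things in the scene. Friction and masses are not known exactly. Their poses are not given: they have to be found in the camera images.
- stage: Fixed grey base plate, 250 x 150 mm, top 16 mm above the bench, carrying the loading stage and microscope. Origin on the bench; x axis from the open loading side (to the robot's right) to the alignment bar, y left along the bar, z up. The plate runs from x = -80 to +170 mm, 75 mm either side in y. Stage coordinates below are in this frame.
- deck_mid (a point): Middle of the white PTFE slide deck's top face, 20 mm above the bench (stage x = y = 0); axes as stage. The deck runs from x = -68 to +70 mm, y = -50 to +50; the disc slides on it with little friction (about 0.08). Aluminium side guides: inner faces at y = +50 and -50 mm, x = -32 to +68 mm, tops 5 mm above the deck; the disc has 2 mm of play on either side.
- bar_mid (a point): Middle of the steel alignment bar's face, at deck height (stage x = +70 mm); axes as stage, the face looks to -x. The bar is 100 mm long along y, its top 12 mm above the deck. The middle of the disc's flat is to end 3 mm above this point.
- microscope: Fixed video microscope on the same base, same frame as stage. A hand pointing straight down has no room under its head: reach in from the open side, hand leaning out to that side by 30 to 45 degrees. White arm (34 mm wide, 200 to 230 mm high) to the column at x = 140 mm (radius 13, 328 mm high; focus block 185 to 245 mm high, knobs to y = 42 mm either side).
- ring_light (a point): Centre of the underside of the microscope's black LED ring: radius 35 mm, 16 mm high, 90 mm above the bench (70 above the deck), at stage x = 33, y = 0. Above it the barrel (radius 21, from 196 to 234 mm above the bench 28 mm), then a blue camera 42 mm square, up to 310 mm.
- disc_centre (a point): Centre of the loose copper disc, half-way up. 96 mm diameter, 6 mm thick, 0.27 to 0.43 kg, one flat 37 mm from the centre (61 mm long), dark spots on top. Its x axis points square through the flat, z up. At the start x is 0 to 9 mm and y about 0 in the stage frame, the flat turned 50 to 137 degrees counter-clockwise (from above) from facing the bar. Home: x = 33, y = 0, 3 mm above the deck.
- disc_flat (a point): Middle of the disc's flat edge, half-way up (37 mm from disc_centre along the disc's x axis); axes as the disc.
- clip_left (a joint): Left sprung clip (stage y = +17 mm): steel finger 9 mm wide, hinged behind the bar and reaching over it. 0 rad: shut, foot 3.5 mm above the deck, its lip turned up to 9 mm above the deck, 12 mm before the bar. The disc's edge lifts it to about 0.07 rad when home. It presses with about 2 N; to push the disc in under both clips takes about 5 N.
- clip_right (a joint): Right sprung clip (stage y = -17 mm), otherwise as the left one.
- vial_a: Bystander: small glass vial with black cap, 29 mm diameter, 64 mm high, origin at its underside.
- vial_b: Bystander: small glass vial with black cap, 30 mm diameter, 68 mm high, origin at its underside.
- petri_a: Bystander: clear petri dish, 105 mm diameter, 16 mm high, origin at its underside.
- marker_blue: Bystander: blue and white marker pen lying on the bench, 135 mm long, origin at its underside.
- spare_cap: Bystander: blue tube cap, 34 mm diameter, 16 mm high, origin at its underside.
Things that resemble listed ones, but are neither listed nor needed, are in the scene too. What is shaped like the part that bears disc_centre but pink or red is not meant.

How it is judged:
By the outcome, as a careful person would: the job done as asked, in the order asked, and still so for the second after the job is handed in, with the robot touching nothing.
It also fails if it takes over 72 s, if anything falls off the work surface, if the arm or the gripper's body presses on something with over 40 N, if the wrist force passes 120 N, or if a joint passes its speed limit or range.

## Working session

There is one attempt and no reset: what is moved stays moved. The work goes in short steps, Python scripts to look and compute and a tool call to move; the robot and the scene stay as the last step left them, time stands still between calls to the robot, and variables do not carry over. Pictures are saved under pics/ and viewed, about 8 in all and at most 12, crops included, and the job is handed in when it is done.

Besides the shell and the picture viewer there is one more tool, called after "Emit:" as name([rows], argument=value, ...), one row to a line, values as JSON. carry_out: Moves the arm, as the interface text tells. Shifts and turns lie within -1 to 1; 1 stands for 0.5 m of shift or 180 degrees of turn. Its arguments: {"type":"object","properties":{"grip":{"type":"array"},"linear":{"type":"array"},"turn":{"type":"array"}},"required":["grip","linear","turn"]}

```bash
ls; mkdir -p pics
python3 - <<'E'
from cell import env,cams
import cv2,numpy as np
print(env.state())
a=cams.read_camera("side");b=cams.read_camera("top")
for n in("side","top","wrist"):
    i=cams.camera_info(n);print(n,i["fx"],i["cx"],i["cy"],np.round(i["view"],3).tolist())
cv2.imwrite("pics/side0.png",a);cv2.imwrite("pics/top0.png",b)
E
```

```text
pics
{'t': 0.0, 'joints': array([ 1.13337850e+00,  4.91591440e-01,  1.55947308e+00, -2.93790778e-05,
        1.09167743e+00, -1.05595219e-01]), 'qvel': array([ 0.00016002,  0.00029635, -0.00060037, -0.00061989, -0.00074449,
       -0.00084862]), 'tau': array([-1.93112348e-03, -6.12635136e+01, -2.58178157e+01,  6.91656070e-02,
        4.82964842e-02, -8.96650067e-05]), 'eef_pos': array([203.48669088, 590.69950789, 228.0337917 ]), 'tcp_rot': array([-1.65372472,  1.56964673, -1.98553377]), 'ft_force': array([-1.02656072,  1.03145187, -0.82694778]), 'moment': array([-0.04156821, -0.04040598,  0.01548804]), 'opening': 0.9993830494371352}
side 623.8342894572452 324.7489636656269 246.72200113188168 [[0.886, -0.464, 0.008, -518.553], [-0.393, -0.759, -0.519, 205.818], [0.247, 0.456, -0.855, 1342.517], [0.0, 0.0, 0.0, 1.0]]
top 586.4727751259041 306.7087556827178 243.45779914810078 [[-0.017, -1.0, -0.006, -74.991], [-0.984, 0.017, -0.178, 535.177], [0.178, 0.003, -0.984, 1498.684], [0.0, 0.0, 0.0, 1.0]]
wrist 347.94695793261104 317.74549993806187 238.19905871456976 [[0.325, 0.946, -0.0, -625.351], [0.907, -0.311, 0.284, -32.711], [0.269, -0.093, -0.959, 391.834], [0.0, 0.0, 0.0, 1.0]]
```

View pics/top0.png

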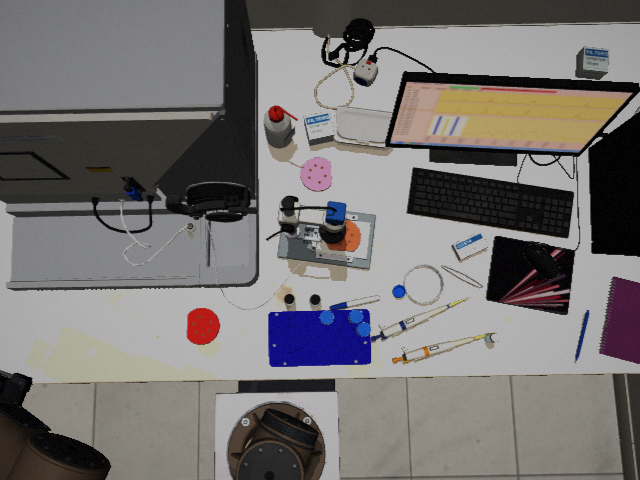

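View pics/side0.png

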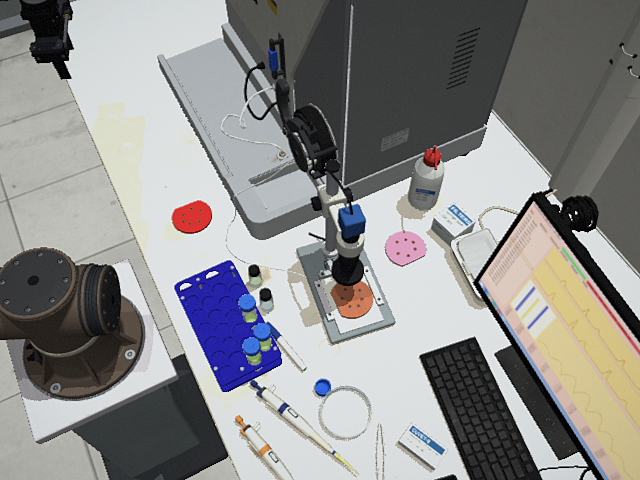

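Top view: the copper disc is at about (346,236), partly under the microscope. Look-alikes are the pink disc (317,173) and the red disc (203,326), neither of which is meant. The side view shows copper at (352,300), pink at (405,248) and red at (192,217). I'll check the choice in one close crop.

Run:
```python
import cv2,numpy as np
a=cv2.imread("pics/side0.png")[225:350,280:410];b=cv2.imread("pics/top0.png")[190:290,260:390]
a=cv2.resize(a,(520,500),interpolation=cv2.INTER_CUBIC)[:, :400]
a=cv2.resize(cv2.imread("pics/side0.png")[225:350,295:400],(400,476),interpolation=cv2.INTER_CUBIC)
b=cv2.resize(b,(400,308),interpolation=cv2.INTER_CUBIC)
c=np.zeros((476,800,3),np.uint8);c[:,:400]=a;c[:308,400:]=b
cv2.imwrite("pics/c1.png",c)
```

```text
(no output)
```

View pics/c1.png

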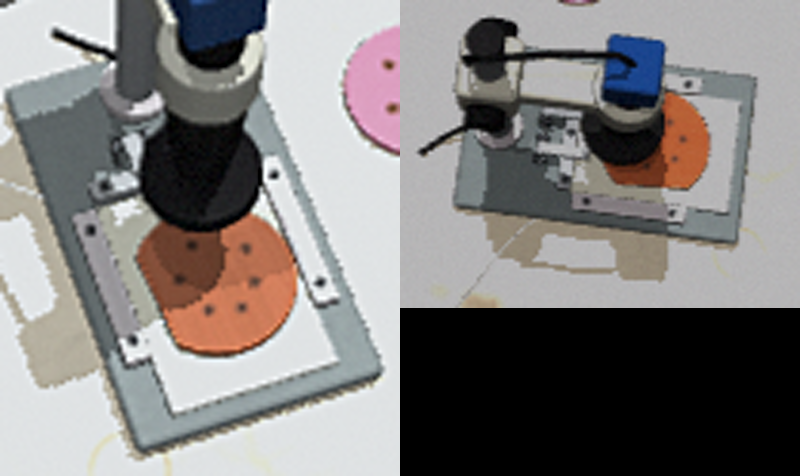

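Emit:
carry_out([
  [-0.1,0,0],
  [-0.1,0,0],
  [-0.1,0,0],
  [-0.1,0,0],
  [-0.1,0,0],
], grip=[-1,-1,-1,-1,-1], turn=[0,0,0,0,0])

```text
t: 0.6
eef_pos: [203.3, 590.4, 480.6]
tcp_rot: [-1.781, 1.571, -2.113]
ft_force: [0.1, 1.0, 0.3]
opening: 0.997
```

The crop confirms the orange disc on the white deck. Its flat faces the robot: from (608,187) to (685,188) in the right half of the crop, and on the left-lower side in the side view. The plate corners are readable, so I'll measure the stage pose and the disc.

```bash
cat > h.py <<'E'
import numpy as np,cv2
from cell import env,cams
def ray(n,uv,z,info=None):
    i=info or cams.camera_info(n);V=np.array(i["view"]);R=V[:3,:3];c=-R.T@V[:3,3]
    uv=np.atleast_2d(uv).astype(float)
    d=np.c_[(uv[:,0]-i["cx"])/i["fx"],(uv[:,1]-i["cy"])/i["fy"],np.ones(len(uv))]@R
    return (c+d*((z-c[2])/d[:,2])[:,None])[:,:2]
def fit(st,w): # 2D rigid stage->world
    st,w=np.array(st,float),np.array(w,float);a=st-st.mean(0);b=w-w.mean(0)
    th=np.arctan2((a[:,0]*b[:,1]-a[:,1]*b[:,0]).sum(),(a*b).sum())
    R=np.array([[np.cos(th),-np.sin(th)],[np.sin(th),np.cos(th)]]);t=w.mean(0)-R@st.mean(0)
    return th,t,np.linalg.norm(st@R.T+t-w,axis=1)
E
cat > m.py <<'E'
from h import *
P=lambda x,y:(260+(x-400)/3.077,190+y/3.08)
S=lambda x,y:(295+x/3.81,225+y/3.808)
st=[(-80,-75),(-80,75),(170,75)]
wt=ray("top",[P(757,77),P(738,237),P(455,204)],16)
ws=ray("side",[S(382,368),S(140,442),S(5,92)],16)
for w in(wt,ws):
    th,t,e=fit(st,w);print(np.degrees(th),t,e.round(1))
th,t,e=fit(st,(wt+ws)/2)
R=np.array([[np.cos(th),-np.sin(th)],[np.sin(th),np.cos(th)]])
for n,f in(("top","pics/top0.png"),("side","pics/side0.png")):
    im=cv2.imread(f);h=cv2.cvtColor(im,cv2.COLOR_BGR2HSV)
    m=cv2.inRange(h,(5,120,60),(16,255,255));box=(265,195,385,280) if n=="top" else (325,260,385,330)
    k=np.zeros_like(m);k[box[1]:box[3],box[0]:box[2]]=255;m&=k
    c=max(cv2.findContours(m,0,1)[0],key=cv2.contourArea)[:,0]
    q=(ray(n,c+0.0,26)-t)@R
    print(n,np.degrees(th),t);print(q.round(0).astype(int).tolist())
E
python3 m.py
```

```text
81.57831234359186 [ 555.43096164 -184.03570194] [3.3 3.3 1.3]
81.5553660419373 [ 555.15518622 -184.13826576] [2.6 3.8 4.3]
top 81.56690185462485 [ 555.29308203 -184.08695748]
[[0, -45], [-1, -43], [-1, -40], [-1, -37], [1, -34], [1, -31], [0, -29], [-3, -26], [-3, -23], [-3, -21], [-3, -18], [-4, -15], [-4, -13], [-4, -10], [-2, -7], [-2, -4], [0, -1], [0, 2], [-1, 4], [2, 7], [4, 11], [6, 14], [9, 17], [11, 17], [14, 20], [16, 20], [18, 23], [21, 24], [24, 24], [26, 24], [29, 25], [32, 25], [34, 25], [37, 26], [40, 23], [43, 24], [42, 26], [42, 29], [39, 32], [36, 34], [33, 36], [33, 39], [30, 39], [27, 38], [25, 38], [22, 38], [19, 37], [17, 37], [14, 37], [12, 36], [9, 36], [6, 35], [3, 38], [1, 37], [-2, 37], [-5, 37], [-7, 36], [-10, 36], [-13, 36], [-15, 35], [-18, 35], [-21, 35], [-23, 34], [-26, 34], [-28, 34], [-31, 31], [-33, 28], [-35, 25], [-38, 22], [-37, 19], [-40, 16], [-39, 13], [-42, 10], [-42, 7], [-41, 5], [-41, 2], [-41, -1], [-40, -3], [-40, -6], [-40, -9], [-39, -12], [-39, -14], [-39, -17], [-36, -19], [-35, -22], [-35, -25], [-32, -27], [-29, -30], [-29, -32],
[... 665 characters left out ...]
17, 36], [-20, 34], [-23, 35], [-26, 34], [-28, 35], [-31, 34], [-34, 32], [-34, 30], [-35, 28], [-38, 27], [-39, 25], [-40, 23], [-40, 21], [-41, 19], [-42, 17], [-42, 15], [-43, 13], [-44, 11], [-44, 9], [-45, 7], [-46, 4], [-47, 2], [-45, 0], [-46, -3], [-44, -5], [-45, -7], [-43, -10], [-44, -12], [-43, -15], [-41, -18], [-40, -21], [-38, -24], [-37, -27], [-34, -28], [-33, -31], [-30, -32], [-29, -35], [-27, -36], [-24, -36], [-23, -39], [-21, -40], [-18, -41], [-16, -42], [-14, -43], [-11, -44], [-9, -45], [-6, -44], [-4, -45], [-2, -48], [1, -46], [3, -47], [6, -46], [8, -47], [11, -46], [15, -45], [18, -43], [21, -42], [24, -41], [27, -40], [28, -38], [31, -36], [31, -34], [34, -33]]
```

Emit:
carry_out([
  [-0.1,0,0],
  [-0.1,0,0],
  [-0.1,0,0],
  [-0.1,0,0],
  [-0.1,0,0],
], grip=[-1,-1,-1,-1,-1], turn=[0,0,0,0,0])

```text
t: 1.1
eef_pos: [204.8, 593.6, 699.1]
tcp_rot: [1.473, 1.567, 1.141]
ft_force: [0.3, 0.9, 1.2]
opening: 1.002
```

```bash
cat >> h.py <<'E'
from scipy.spatial.transform import Rotation as Ro
TH=np.radians(81.57);T0=np.array([555.3,-184.1])
RS=np.array([[np.cos(TH),-np.sin(TH)],[np.sin(TH),np.cos(TH)]])
def s2w(p): return np.r_[RS@np.array(p[:2],float)+T0,p[2]]
def w2s(p): return np.r_[RS.T@(np.array(p[:2])-T0),p[2]]
def rep():
    s=env.state();R=Ro.from_euler("xyz",s["tcp_rot"]).as_matrix()
    print("t",round(s["t"],2),"pos",s["eef_pos"].round(1),"stage",w2s(s["eef_pos"]).round(1),"q",s["joints"].round(3),"F",s["ft_force"].round(1),"op",round(s["opening"],3))
    X=R[:,0];xs=np.r_[RS.T@X[:2],X[2]];Y=R[:,1];ys=np.r_[RS.T@Y[:2],Y[2]]
    print("toolX in stage",xs.round(3),"tilt",np.degrees(np.arccos(-X[2])).round(1),"toolY in stage",ys.round(3))
    return s,R
def shift(d,R): print("shift scaled",(R.T@np.array(d)/500).round(4).tolist(),"rows>=",np.ceil(np.linalg.norm(d)/50))
E
python3 - <<'E'
from h import *
s,R=rep();shift(np.r_[93,621,800]-s["eef_pos"],R)
E
```

```text
t 1.1 pos [204.8 593.6 699.1] stage [717.9 460.7 699.1] q [ 1.133  0.533  0.269  0.     2.335 -0.106] F [0.3 0.9 1.2] op 1.002
toolX in stage [ 0.004 -0.001 -1.   ] tilt 0.2 toolY in stage [ 0.983 -0.184  0.004]
shift scaled [-0.202, -0.0202, -0.2292] rows>= 4.0
```

Run:
```python
from h import *
s,R=rep();shift(np.r_[26,627,690]-s["eef_pos"],R);shift(np.r_[0.146*50,.989*50,0],R)
```

```text
t 1.1 pos [204.8 593.6 699.1] stage [717.9 460.7 699.1] q [ 1.133  0.533  0.269  0.     2.335 -0.106] F [0.3 0.9 1.2] op 1.002
toolX in stage [ 0.004 -0.001 -1.   ] tilt 0.2 toolY in stage [ 0.983 -0.184  0.004]
shift scaled [0.0178, -0.0534, -0.3599] rows>= 4.0
shift scaled [0.0004, 0.0983, -0.0184] rows>= 1.0
```

Emit:
carry_out([
  [0.005,-0.013,-0.09],
  [0.005,-0.013,-0.09],
  [0.005,-0.013,-0.09],
  [0.003,-0.013,-0.09],
  [0,0,0],
], grip=[-1,-1,-1,-1,-1], turn=[0,0,0,0,0])

```text
t: 1.6
eef_pos: [22.3, 629.9, 686.1]
tcp_rot: [-1.935, 1.57, -2.261]
ft_force: [-0.4, 0.4, -0.6]
opening: 0.999
```

Emit:
carry_out([
  [0,0.098,-0.018],
  [0,0.098,-0.018],
  [0,0.098,-0.018],
  [0,0.098,-0.018],
  [0,0.098,-0.018],
], grip=[-1,-1,-1,-1,-1], turn=[0,0,0,0,0])

```text
t: 2.1
eef_pos: [56.7, 766.2, 599.4]
tcp_rot: [1.838, 1.502, 1.505]
ft_force: [0.8, 0.2, -0.2]
opening: 0.997
```

```bash
python3 -c "
from h import *
rep()"
```

```text
t 2.1 pos [ 56.7 766.2 599.4] stage [867.  632.5 599.4] q [1.409 0.784 0.049 0.009 2.24  0.176] F [ 0.8  0.2 -0.2] op 0.997
toolX in stage [ 0.069  0.006 -0.998] tilt 4.0 toolY in stage [ 0.981 -0.184  0.067]
```

The tool tilts in the right direction at the reach limit, so I'll keep stretching outwards and upwards.

Emit:
carry_out([
  [-0.06,0.08,-0.015],
  [-0.06,0.08,-0.015],
  [-0.06,0.08,-0.015],
  [-0.06,0.08,-0.015],
  [-0.06,0.08,-0.015],
], grip=[-1,-1,-1,-1,-1], turn=[0,0,0,0,0])

```text
t: 2.6
eef_pos: [70.0, 780.0, 626.0]
tcp_rot: [1.825, 1.366, 1.493]
ft_force: [0.4, -0.1, 0.4]
opening: 0.997
```

```bash
python3 -c "
from h import *
rep()"
```

```text
t 2.6 pos [ 70. 780. 626.] stage [882.6 621.4 626. ] q [1.39  0.755 0.048 0.025 2.135 0.167] F [ 0.4 -0.1  0.4] op 0.997
toolX in stage [ 0.203  0.014 -0.979] tilt 11.7 toolY in stage [ 0.963 -0.185  0.197]
```

Emit:
carry_out([
  [-0.06,0.08,-0.03],
  [-0.06,0.08,-0.03],
  [-0.06,0.08,-0.03],
  [-0.06,0.08,-0.03],
  [-0.06,0.08,-0.03],
], grip=[-1,-1,-1,-1,-1], turn=[0,0,0,0,0])

```text
t: 3.1
eef_pos: [49.2, 787.6, 662.9]
tcp_rot: [1.827, 1.233, 1.496]
ft_force: [-0.5, 0.5, 0.4]
opening: 1.0
```

Emit:
carry_out([
  [-0.06,0.08,-0.02],
  [-0.06,0.08,-0.02],
  [-0.06,0.08,-0.02],
  [-0.06,0.08,-0.02],
  [-0.06,0.08,-0.02],
], grip=[-1,-1,-1,-1,-1], turn=[0,0,0,0,0])

```text
t: 3.6
eef_pos: [53.0, 773.9, 719.8]
tcp_rot: [1.829, 1.096, 1.498]
ft_force: [0.1, -0.2, 0.0]
opening: 0.999
```

```bash
python3 -c "
from h import *
rep()"
```

```text
t 3.6 pos [ 53.  773.9 719.8] stage [874.  637.3 719.8] q [1.403 0.653 0.048 0.047 1.967 0.193] F [ 0.1 -0.2  0. ] op 0.999
toolX in stage [ 0.456  0.034 -0.889] tilt 27.2 toolY in stage [ 0.876 -0.192  0.442]
```

Emit:
carry_out([
  [-0.06,0.08,-0.03],
  [-0.06,0.08,-0.03],
  [-0.06,0.08,-0.03],
  [-0.06,0.08,-0.03],
  [-0.06,0.08,-0.03],
], grip=[-1,-1,-1,-1,-1], turn=[0,0,0,0,0])

```text
t: 4.1
eef_pos: [33.0, 748.6, 784.3]
tcp_rot: [1.833, 0.958, 1.502]
ft_force: [0.1, 1.2, 0.1]
opening: 1.0
```

Emit:
carry_out([
  [-0.06,0.08,-0.03],
  [-0.06,0.08,-0.03],
  [-0.06,0.08,-0.03],
  [-0.06,0.08,-0.03],
], grip=[-1,-1,-1,-1], turn=[0,0,0,0])

```text
t: 4.5
eef_pos: [19.4, 716.3, 840.4]
tcp_rot: [1.836, 0.847, 1.506]
ft_force: [-0.1, -0.6, -0.1]
opening: 1.002
```

```bash
python3 -c "
from h import *
rep()"
```

```text
t 4.5 pos [ 19.4 716.3 840.4] stage [812.2 662.1 840.4] q [1.435 0.512 0.048 0.049 1.859 0.226] F [-0.1 -0.6 -0.1] op 1.002
toolX in stage [ 0.66   0.055 -0.75 ] tilt 41.4 toolY in stage [ 0.742 -0.202  0.639]
```

Run:
```python
from h import *
s,R=rep();p=s["eef_pos"]
for w in [(150,600,620),(400,200,450),(430,-150,430),s2w((-110,0,200))]:
    print(np.round(w,0));shift(np.r_[w]-p,R);p=np.r_[w]
```

```text
t 4.5 pos [ 19.4 716.3 840.4] stage [812.2 662.1 840.4] q [1.435 0.512 0.048 0.049 1.859 0.226] F [-0.1 -0.6 -0.1] op 1.002
toolX in stage [ 0.66   0.055 -0.75 ] tilt 41.4 toolY in stage [ 0.742 -0.202  0.639]
[150 600 620]
shift scaled [0.1879, -0.365, 0.385] rows>= 6.0
[400 200 450]
shift scaled [-0.2522, -0.6268, 0.741] rows>= 11.0
[ 430 -150  430]
shift scaled [-0.4298, -0.5004, 0.245] rows>= 8.0
[ 539. -293.  200.]
shift scaled [0.1653, -0.4279, 0.3613] rows>= 6.0
```

Emit:
carry_out([
  [0.027,-0.052,0.055],
  [0.027,-0.052,0.055],
  [0.027,-0.052,0.055],
  [0.027,-0.052,0.055],
  [0.027,-0.052,0.055],
], grip=[-1,-1,-1,-1,-1], turn=[0,0,0,0,0])

```text
t: 5.0
eef_pos: [96.2, 653.7, 718.4]
tcp_rot: [1.834, 0.848, 1.506]
ft_force: [-0.2, 1.2, 0.5]
opening: 1.001
```

Emit:
carry_out([
  [0.027,-0.052,0.055],
  [0.027,-0.052,0.055],
  [-0.02,-0.052,0.062],
  [-0.02,-0.052,0.062],
  [-0.02,-0.052,0.062],
], grip=[-1,-1,-1,-1,-1], turn=[0,0,0,0,0])

```text
t: 5.5
eef_pos: [197.1, 521.9, 612.9]
tcp_rot: [1.833, 0.849, 1.506]
ft_force: [0.8, 0.7, -0.3]
opening: 1.002
```

Run:
```python
from h import *
s,R=rep();p=s["eef_pos"]
for w in [(400,200,450),(430,-150,430),s2w((-110,0,200))]:
    shift(np.r_[w]-p,R);p=np.r_[w]
```

```text
t 5.5 pos [197.1 521.9 612.9] stage [645.8 457.9 612.9] q [ 0.918 -0.034  1.444  0.416  1.134 -0.387] F [ 0.8  0.7 -0.3] op 1.002
toolX in stage [ 0.659  0.054 -0.75 ] tilt 41.4 toolY in stage [ 0.744 -0.198  0.638]
shift scaled [-0.1627, -0.539, 0.6069] rows>= 9.0
shift scaled [-0.4291, -0.5018, 0.2434] rows>= 8.0
shift scaled [0.166, -0.429, 0.3597] rows>= 6.0
```

Emit:
carry_out([
  [-0.016,-0.054,0.061],
  [-0.016,-0.054,0.061],
  [-0.016,-0.054,0.061],
  [-0.016,-0.054,0.061],
  [-0.016,-0.054,0.061],
], grip=[-1,-1,-1,-1,-1], turn=[0,0,0,0,0])

```text
t: 6.0
eef_pos: [299.0, 361.0, 530.9]
tcp_rot: [1.831, 0.849, 1.505]
ft_force: [0.5, 1.0, 0.4]
opening: 0.999
```

Emit:
carry_out([
  [-0.016,-0.054,0.061],
  [-0.016,-0.054,0.061],
  [-0.016,-0.054,0.061],
  [-0.016,-0.054,0.061],
  [-0.016,-0.054,0.061],
], grip=[-1,-1,-1,-1,-1], turn=[0,0,0,0,0])

```text
t: 6.5
eef_pos: [401.4, 200.0, 448.6]
tcp_rot: [1.831, 0.85, 1.504]
ft_force: [1.0, 0.3, 0.2]
opening: 1.003
```

Run:
```python
from h import *
s,R=rep();p=s["eef_pos"]
for w in [(430,-150,430),s2w((-110,0,200))]:
    shift(np.r_[w]-p,R);p=np.r_[w]
```

```text
t 6.5 pos [401.4 200.  448.6] stage [357.4 208.5 448.6] q [-0.092 -0.005  1.82   0.733  1.405 -1.492] F [1.  0.3 0.2] op 1.003
toolX in stage [ 0.658  0.053 -0.751] tilt 41.3 toolY in stage [ 0.744 -0.198  0.638]
shift scaled [-0.4304, -0.5014, 0.2409] rows>= 8.0
shift scaled [0.167, -0.4289, 0.3593] rows>= 6.0
```

Emit:
carry_out([
  [-0.054,-0.063,0.03],
  [-0.054,-0.063,0.03],
  [-0.054,-0.063,0.03],
  [-0.054,-0.063,0.03],
  [-0.054,-0.063,0.03],
], grip=[-1,-1,-1,-1,-1], turn=[0,0,0,0,0])

```text
t: 7.0
eef_pos: [418.2, -19.8, 437.3]
tcp_rot: [1.832, 0.851, 1.504]
ft_force: [0.2, 0.1, -0.1]
opening: 1.002
```

Emit:
carry_out([
  [-0.054,-0.063,0.03],
  [-0.054,-0.063,0.03],
  [-0.054,-0.063,0.03],
  [0,0,0],
  [0,0,0],
], grip=[-1,-1,-1,-1,-1], turn=[0,0,0,0.046,0.046])

```text
t: 7.5
eef_pos: [429.1, -151.0, 429.6]
tcp_rot: [2.128, 0.85, 1.505]
ft_force: [0.4, 0.4, 0.6]
opening: 0.996
```

Emit:
carry_out([
  [0,0,0],
  [0,0,0],
  [0,0,0],
  [0,0,0],
  [0,0,0],
], grip=[-1,-1,-1,-1,-1], turn=[0.046,0.046,0.046,0.046,0.046])

```text
t: 8.0
eef_pos: [429.0, -149.7, 430.2]
tcp_rot: [2.85, 0.851, 1.505]
ft_force: [0.2, 0.9, 0.1]
opening: 1.003
```

Emit:
carry_out([
  [0,0,0],
  [0,0,0],
  [0,0,0],
], grip=[1,1,1], turn=[0.046,0.046,0])

```text
t: 8.3
eef_pos: [429.0, -149.7, 430.1]
tcp_rot: [3.135, 0.851, 1.506]
ft_force: [-0.4, -0.4, 0.3]
opening: 0.8
```

Run:
```python
from h import *
s,R=rep();p=s["eef_pos"]
for w in [s2w((-110,0,200)),s2w((-60,-20,110))]:
    print(w);shift(np.r_[w]-p,R);p=np.r_[w]
```

```text
t 8.3 pos [ 429.  -149.7  430.1] stage [ 15.5 130.  430.1] q [-0.778  0.231  1.591  0.538  1.804 -0.724] F [-0.4 -0.4  0.3] op 0.8
toolX in stage [ 0.657  0.054 -0.752] tilt 41.2 toolY in stage [ 0.087 -0.996  0.004]
[ 539.17389107 -292.91152793  200.        ]
shift scaled [0.1672, 0.2354, 0.5091] rows>= 6.0
[ 566.28785475 -246.38376231  110.        ]
shift scaled [0.1989, 0.0478, 0.0465] rows>= 3.0
```

Emit:
carry_out([
  [0.0238,0.0336,0.0728],
  [0.0238,0.0336,0.0728],
  [0.0238,0.0336,0.0728],
  [0.0238,0.0336,0.0728],
  [0.0238,0.0336,0.0728],
], grip=[1,1,1,1,1], turn=[0,0,0,0,0])

```text
t: 8.8
eef_pos: [508.6, -252.8, 264.3]
tcp_rot: [3.129, 0.851, 1.506]
ft_force: [0.3, -0.9, 0.3]
opening: 0.382
```

Emit:
carry_out([
  [0.0238,0.0336,0.0728],
  [0.0238,0.0336,0.0728],
  [0,0,0],
], grip=[1,1,1], turn=[0,0,0])

```text
t: 9.1
eef_pos: [539.7, -294.0, 194.8]
tcp_rot: [3.137, 0.847, 1.511]
ft_force: [0.1, 0.3, 0.7]
opening: 0.13
```

Run:
```python
from h import *
s,R=rep();i=cams.camera_info("wrist");im=cams.read_camera("wrist");cv2.imwrite("pics/w1.png",im)
np.save("w1.npy",np.array(i["view"]))
V=np.array(i["view"]);print("cam at stage",w2s(-V[:3,:3].T@V[:3,3]).round(0))
```

```text
t 9.1 pos [ 539.7 -294.   194.8] stage [-111.    -0.7  194.8] q [-0.814  0.7    1.439  0.504  1.55  -0.914] F [0.1 0.3 0.7] op 0.13
toolX in stage [ 0.66   0.058 -0.749] tilt 41.5 toolY in stage [ 0.091 -0.996  0.003]
cam at stage [-153.   -4.  366.]
```

View pics/w1.png

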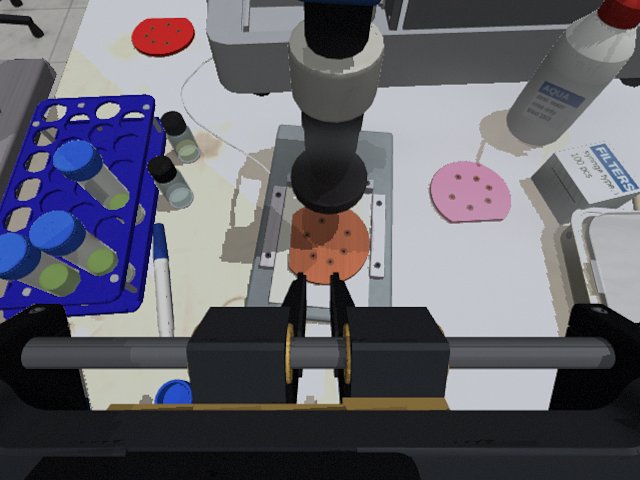

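The wrist picture shows the copper disc at (329,244) with its flat on the left (x≈290), and the guides at (272,230) and (377,235). The gripper is at the open side, clear of the microscope.

```bash
cat >> h.py <<'E'
from scipy.optimize import least_squares
def look(name,fn):
    i=cams.camera_info("wrist");im=cams.read_camera("wrist");cv2.imwrite(f"pics/{fn}.png",im);return im,i
def disc(im,i,box=(180,150,480,420)):
    h=cv2.cvtColor(im,cv2.COLOR_BGR2HSV);m=cv2.inRange(h,(4,110,50),(17,255,255))
    k=np.zeros_like(m);k[box[1]:box[3],box[0]:box[2]]=255;m&=k
    c=max(cv2.findContours(m,cv2.RETR_EXTERNAL,cv2.CHAIN_APPROX_NONE)[0],key=cv2.contourArea)
    q=(ray("wrist",c[:,0]+0.0,26,i)-T0)@RS
    holes=[]
    cm=np.zeros_like(m);cv2.drawContours(cm,[c],-1,255,-1);cm=cv2.erode(cm,np.ones((5,5)))
    v=cv2.inRange(h[...,2],0,255)
    g=im[...,2].astype(np.float32);bg=cv2.medianBlur(im[...,2],21).astype(np.float32)
    sp=((g<bg*.72)&(cm>0)).astype(np.uint8)
    n,_,st,ce=cv2.connectedComponentsWithStats(sp)
    for j in range(1,n):
        if 5<st[j,4]<120: holes.append(((ray("wrist",ce[j],26,i)[0]-T0)@RS).round(1).tolist())
    return q,holes
E
python3 - <<'E'
from h import *
i=cams.camera_info("wrist");im=cv2.imread("pics/w1.png")
q,hl=disc(im,i);print(hl);print(q[::4].round(0).astype(int).tolist())
# guide edge candidates: rows at a few x
r=ray("wrist",[(283,190),(272,275),(371,195),(371,275)],25,i);print(((r-T0)@RS).round(1))
E
```

```text
[[28.3, 7.6], [16.0, -21.8], [9.1, 21.8], [7.2, -4.0], [-5.9, -19.1], [-14.4, 12.4], [-19.3, -5.3]]
[[43, 29], [40, 33], [36, 37], [31, 40], [25, 40], [21, 39], [16, 39], [11, 38], [6, 38], [1, 38], [-4, 38], [-8, 38], [-13, 37], [-18, 37], [-22, 37], [-27, 37], [-31, 35], [-35, 31], [-36, 27], [-34, 23], [-36, 20], [-39, 18], [-42, 15], [-44, 11], [-45, 7], [-44, 3], [-44, -1], [-43, -6], [-41, -7], [-37, -7], [-33, -9], [-31, -12], [-33, -16], [-37, -16], [-39, -20], [-36, -24], [-34, -28], [-30, -32], [-26, -36], [-22, -38], [-17, -40], [-12, -42], [-8, -44], [-3, -45], [2, -45], [7, -45], [11, -45], [16, -44], [21, -42], [26, -40], [30, -38], [35, -34], [40, -29], [43, -25], [44, -20], [42, -16], [41, -11], [38, -7], [37, -3], [37, 2], [36, 6], [37, 11], [38, 16], [40, 20], [42, 25]]
[[ 64.2  55.5]
 [-39.9  53. ]
 [ 67.  -46.6]
 [-30.4 -49.3]]
```

```bash
sed -i 's/^T0=.*//;s/T0=np.array(\[555.3,-184.1\])/T0=np.array([553.0,-183.8])/' h.py; grep -n "T0=" h.py
python3 - <<'E'
from h import *
s,R=rep();p=s["eef_pos"]
for w in [s2w((-27,-23,70)),s2w((-27,-23,48)),s2w((-27,-23,43)),s2w((-27,23,43))]:
    shift(np.r_[w]-p,R);p=np.r_[w]
E
```

```text
14:TH=np.radians(81.57);T0=np.array([553.0,-183.8])
t 9.15 pos [ 539.5 -293.2  197.4] stage [-110.2   -2.7  197.4] q [-0.813  0.696  1.44   0.504  1.551 -0.913] F [-0.1 -0.   0.5] op 0.085
toolX in stage [ 0.659  0.057 -0.75 ] tilt 41.4 toolY in stage [ 0.091 -0.996  0.004]
shift scaled [0.2986, 0.0545, 0.0472] rows>= 4.0
shift scaled [0.033, -0.0002, 0.0291] rows>= 1.0
shift scaled [0.0075, -0.0, 0.0066] rows>= 1.0
shift scaled [0.0052, -0.0916, -0.0065] rows>= 1.0
```

Emit:
carry_out([
  [0.06,0.011,0.0094],
  [0.06,0.011,0.0094],
  [0.06,0.011,0.0094],
  [0.06,0.011,0.0094],
  [0.06,0.011,0.0094],
], grip=[1,1,1,1,1], turn=[0,0,0,0,0])

```text
t: 9.65
eef_pos: [572.8, -212.7, 72.9]
tcp_rot: [3.128, 0.852, 1.504]
ft_force: [1.1, -0.0, -0.3]
opening: 0.003
```

Emit:
carry_out([
  [0.016,0,0.0145],
  [0.016,0,0.0145],
  [0,0,0],
], grip=[1,1,1], turn=[0,0,0])

```text
t: 9.95
eef_pos: [572.3, -214.4, 50.2]
tcp_rot: [3.133, 0.85, 1.506]
ft_force: [-0.2, 0.2, 0.2]
opening: 0.001
```

Run:
```python
from h import *
s,R=rep();im,i=look("wrist","w2");q,hl=disc(im,i);print(hl)
```

```text
t 9.95 pos [ 572.3 -214.4   50.2] stage [-27.5 -23.5  50.2] q [-0.697  0.851  1.579  0.595  1.251 -0.991] F [-0.2  0.2  0.2] op 0.001
toolX in stage [ 0.657  0.054 -0.752] tilt 41.3 toolY in stage [ 0.089 -0.996  0.006]
[[29.1, -13.8], [26.3, 4.7], [15.5, -26.7], [14.0, -24.2], [7.5, 19.1], [-16.4, 10.3], [-12.7, -10.0]]
```

View pics/w2.png

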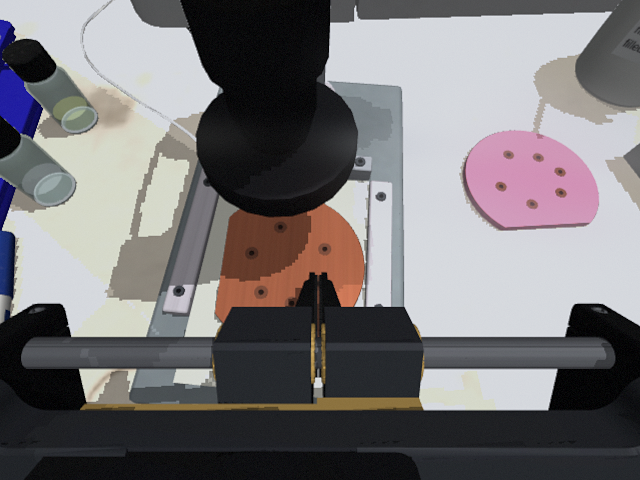

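The shut fingertips, at (318,275), hover over the right-rear part of the disc. The flat faces left, at (228,240). Now I'll descend gently.

Emit:
carry_out([
  [0.0045,0,0.004],
  [0.0045,0,0.004],
  [0,0,0],
], grip=[1,1,1], turn=[0,0,0])

```text
t: 10.3
eef_pos: [572.5, -214.2, 44.2]
tcp_rot: [3.134, 0.85, 1.506]
ft_force: [-0.8, -0.1, 0.2]
opening: 0.004
```

Emit:
carry_out([
  [0.003,0,0.0027],
  [0,0,0],
], grip=[1,1], turn=[0,0])

```text
t: 10.5
eef_pos: [572.8, -214.0, 43.3]
tcp_rot: [3.133, 0.849, 1.505]
ft_force: [-1.4, -0.5, 11.7]
opening: 0.005
```

Emit:
carry_out([
  [-0.0022,-0.0153,-0.0045],
  [-0.0022,-0.0153,-0.0045],
  [-0.0022,-0.0153,-0.0045],
  [0,0,0],
], grip=[1,1,1,1], turn=[0,0,0,0])

```text
t: 10.9
eef_pos: [548.8, -209.5, 49.1]
tcp_rot: [3.135, 0.85, 1.507]
ft_force: [0.8, 0.6, -0.1]
opening: 0.005
```

Run:
```python
from h import *
s,R=rep();im,i=look("wrist","w3");q,hl=disc(im,i);print(hl);print(q[::5].round(0).astype(int).tolist())
```

```text
t 10.9 pos [ 548.8 -209.5   49.1] stage [-26.1   0.4  49.1] q [-0.715  0.832  1.64   0.593  1.223 -1.024] F [ 0.8  0.6 -0.1] op 0.005
toolX in stage [ 0.658  0.055 -0.751] tilt 41.3 toolY in stage [ 0.088 -0.996  0.004]
[[26.6, 6.0], [8.6, 21.1], [13.8, -22.9], [-8.4, -19.5]]
[[41, 30], [38, 33], [35, 35], [32, 38], [29, 38], [25, 38], [22, 38], [19, 38], [15, 38], [12, 38], [9, 38], [5, 38], [2, 37], [-1, 37], [-4, 37], [-7, 37], [-10, 37], [-13, 37], [-16, 37], [-19, 37], [-22, 37], [-24, 35], [-23, 33], [-23, 30], [-23, 27], [-23, 24], [-22, 21], [-22, 18], [-22, 16], [-21, 14], [-18, 13], [-15, 14], [-12, 12], [-9, 10], [-6, 9], [-3, 8], [0, 7], [-1, 4], [-3, 3], [-6, 2], [-9, 2], [-12, 2], [-15, 2], [-18, 1], [-21, 1], [-23, 1], [-26, 1], [-29, 0], [-32, 0], [-34, -1], [-33, -1], [-30, 0], [-27, 0], [-24, 0], [-22, 0], [-19, 1], [-16, 1], [-13, 1], [-10, 1], [-7, 2], [-4, 2], [-1, 1], [1, -1], [-1, -3], [-4, -3], [-6, -6], [-9, -8], [-11, -9], [-14, -10], [-17, -11], [-19, -13], [-19, -16], [-19, -19], [-19, -21], [-18, -24], [-18, -27], [-18, -30], [-18, -33], [-17, -35], [-17, -38], [-17, -41], [-15, -43], [-12, -44], [-9, -45], [-6, -46], [-3, -46], [0, -46], [3, -46], [6, -46], [9, -46], [12, -45], [15, -45], [19, -44], [22, -42], [25, -41], [28, -39], [32, -37], [35, -34], [37, -31], [41, -28], [40, -25], [38, -22], [37, -19], [35, -16], [34, -13], [33, -10], [33, -7], [33, -4], [32, 0], [32, 3], [33, 6], [33, 9], [33, 12], [34, 15], [36, 19], [38, 22], [39, 26], [41, 29]]
```

View pics/w3.png

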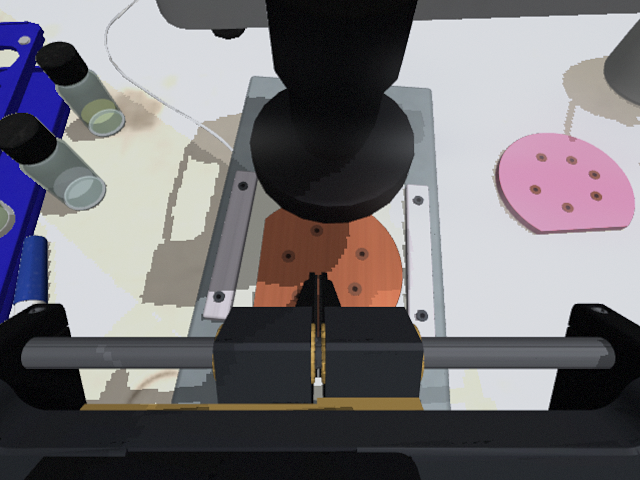

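The disc has not moved: I had the sign of tool z wrong, so the tool lifted off. I'll redo the stroke with the correct axes.

Emit:
carry_out([
  [-0.0049,0.044,0.009],
  [0,0,0],
  [0.0055,0,0.0049],
  [0.003,0,0.0026],
  [0,0,0],
], grip=[1,1,1,1,1], turn=[0,0,0,0,0])

```text
t: 11.45
eef_pos: [571.5, -215.7, 43.2]
tcp_rot: [3.133, 0.849, 1.505]
ft_force: [1.0, -0.4, 13.0]
opening: 0.004
```

Emit:
carry_out([
  [-0.0022,-0.0153,0.0024],
  [-0.0022,-0.0153,0.0024],
  [-0.0022,-0.0153,0.0024],
  [0,0,0],
], grip=[1,1,1,1], turn=[0,0,0,0])

```text
t: 11.85
eef_pos: [547.4, -219.4, 43.3]
tcp_rot: [3.134, 0.849, 1.506]
ft_force: [-1.2, -0.4, 11.1]
opening: 0.003
```

Run:
```python
from h import *
s,R=rep();im,i=look("wrist","w4");q,hl=disc(im,i);print(hl);print(q[::8].round(0).astype(int).tolist())
```

```text
t 11.85 pos [ 547.4 -219.4   43.3] stage [-36.    0.3  43.3] q [-0.728  0.845  1.629  0.587  1.227 -1.033] F [-1.2 -0.4 11.1] op 0.003
toolX in stage [ 0.659  0.054 -0.75 ] tilt 41.4 toolY in stage [ 0.088 -0.996  0.005]
[[27.0, 9.6], [27.0, -14.2], [11.1, 27.5], [8.9, -16.8], [-14.3, 23.5], [-12.6, -9.2]]
[[46, 27], [43, 31], [41, 36], [37, 41], [31, 41], [25, 42], [20, 43], [14, 44], [9, 45], [3, 46], [-2, 47], [-7, 47], [-12, 48], [-17, 49], [-22, 49], [-26, 47], [-31, 44], [-35, 40], [-35, 35], [-35, 31], [-34, 26], [-34, 22], [-33, 18], [-33, 13], [-28, 12], [-24, 11], [-19, 10], [-16, 7], [-13, 5], [-16, 2], [-21, 2], [-21, 1], [-16, 1], [-12, 0], [-14, -3], [-18, -6], [-22, -8], [-26, -10], [-31, -12], [-30, -17], [-30, -21], [-30, -25], [-27, -29], [-22, -32], [-17, -34], [-12, -37], [-7, -38], [-3, -38], [2, -38], [8, -38], [13, -37], [18, -36], [23, -33], [28, -30], [34, -26], [39, -21], [42, -15], [40, -10], [40, -5], [40, 0], [40, 5], [40, 10], [41, 15], [43, 20], [46, 26]]
```

Emit:
carry_out([
  [0.0012,-0.0149,-0.0013],
  [0.0021,-0.0148,-0.0026],
  [0.003,-0.0148,-0.0034],
  [0,0,0],
], grip=[1,1,1,1], turn=[0,0,0,0])

```text
t: 12.3
eef_pos: [525.4, -212.7, 43.3]
tcp_rot: [3.134, 0.848, 1.507]
ft_force: [-1.6, 0.4, 11.9]
opening: 0.007
```

Run:
```python
from h import *
s,R=rep();im,i=look("wrist","w5");q,hl=disc(im,i);print(hl);print(q[::8].round(0).astype(int).tolist())
```

```text
t 12.3 pos [ 525.4 -212.7   43.3] stage [-32.7  23.1  43.3] q [-0.743  0.826  1.688  0.585  1.199 -1.065] F [-1.6  0.4 11.9] op 0.007
toolX in stage [ 0.659  0.055 -0.75 ] tilt 41.4 toolY in stage [ 0.088 -0.996  0.005]
[[21.4, -11.3], [18.1, 12.9], [-5.5, 22.4], [-3.2, 0.9], [-7.2, -23.4], [-21.6, -6.0]]
[[44, 13], [38, 18], [33, 22], [27, 27], [22, 31], [16, 36], [11, 40], [6, 44], [1, 48], [-3, 49], [-8, 49], [-13, 47], [-17, 46], [-22, 44], [-26, 42], [-30, 38], [-27, 35], [-23, 34], [-18, 33], [-14, 31], [-9, 30], [-10, 26], [-15, 25], [-20, 24], [-24, 24], [-29, 24], [-33, 23], [-37, 23], [-41, 22], [-38, 22], [-34, 23], [-30, 23], [-25, 23], [-21, 24], [-16, 24], [-11, 24], [-8, 21], [-11, 19], [-15, 16], [-19, 14], [-22, 11], [-26, 11], [-27, 7], [-27, 3], [-26, -1], [-26, -6], [-25, -10], [-25, -15], [-25, -19], [-24, -23], [-28, -26], [-32, -28], [-34, -31], [-30, -35], [-25, -38], [-20, -41], [-16, -43], [-11, -45], [-6, -46], [-1, -46], [4, -46], [9, -45], [14, -44], [19, -42], [24, -40], [29, -36], [34, -31], [38, -27], [39, -22], [39, -17], [38, -12], [38, -7], [39, -2], [40, 3], [41, 8]]
```

View pics/w5.png

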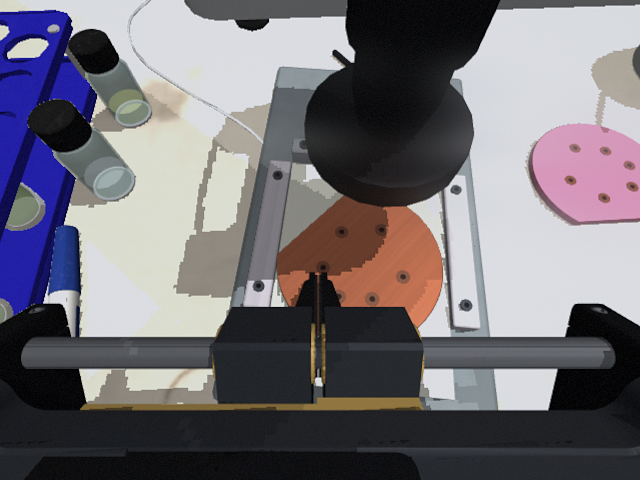

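The spots and the flat, (278,272) to (345,215), show it turned to about 51°, staying in place. I'll make a second stroke.

Emit:
carry_out([
  [-0.009,0,-0.0079],
  [-0.0024,0.084,0.0034],
  [0.007,0,0.0062],
  [0.0043,0,0.0037],
  [0,0,0],
], grip=[1,1,1,1,1], turn=[0,0,0,0,0])

```text
t: 12.85
eef_pos: [569.1, -217.7, 42.9]
tcp_rot: [3.129, 0.848, 1.502]
ft_force: [2.6, -1.1, 21.9]
opening: 0.004
```

Emit:
carry_out([
  [-0.0015,-0.0132,0.0016],
  [-0.0015,-0.0132,0.0016],
  [-0.0015,-0.0132,0.0016],
  [0.0018,-0.0128,-0.0021],
  [0,0,0],
], grip=[1,1,1,1,1], turn=[0,0,0,0,0])

```text
t: 13.35
eef_pos: [541.4, -218.0, 42.9]
tcp_rot: [3.132, 0.848, 1.504]
ft_force: [-2.2, -0.3, 21.4]
opening: 0.004
```

Run:
```python
from h import *
s,R=rep();im,i=look("wrist","w6");q,hl=disc(im,i);print(hl);print(q[::10].round(0).astype(int).tolist())
```

```text
t 13.35 pos [ 541.4 -218.    42.9] stage [-35.5   6.5  42.9] q [-0.733  0.84   1.645  0.587  1.219 -1.044] F [-2.2 -0.3 21.4] op 0.004
toolX in stage [ 0.659  0.053 -0.75 ] tilt 41.4 toolY in stage [ 0.088 -0.996  0.006]
[[25.6, -1.0], [27.2, -14.3], [13.7, 21.1], [12.0, -21.2], [-5.2, 25.0], [-8.5, 25.7], [-17.9, -11.6], [-19.6, -14.1], [-21.0, -11.0]]
[[44, -23], [41, -16], [40, -10], [39, -4], [39, 3], [40, 9], [39, 15], [38, 21], [37, 28], [36, 34], [33, 40], [25, 44], [18, 48], [11, 49], [4, 50], [-2, 49], [-8, 48], [-14, 46], [-20, 43], [-25, 39], [-31, 35], [-34, 29], [-33, 24], [-31, 19], [-26, 18], [-20, 16], [-15, 14], [-13, 10], [-12, 5], [-16, 3], [-20, -2], [-25, -4], [-30, -7], [-30, -12], [-29, -17], [-29, -23], [-28, -28], [-28, -34], [-22, -38], [-16, -41], [-10, -43], [-3, -45], [3, -45], [9, -45], [16, -44], [22, -42], [29, -38], [35, -33], [41, -27]]
```

Emit:
carry_out([
  [0.0012,-0.0095,-0.0014],
  [0.0012,-0.0095,-0.0014],
  [0,0,0],
], grip=[1,1,1], turn=[0,0,0])

```text
t: 13.7
eef_pos: [532.2, -215.5, 42.8]
tcp_rot: [3.132, 0.848, 1.504]
ft_force: [-1.5, -0.9, 23.1]
opening: 0.004
```

Emit:
carry_out([
  [-0.012,0,-0.0105],
  [-0.06,0,0],
  [-0.06,0,0],
  [-0.04,0,0],
  [0,0,0],
], grip=[1,1,1,1,1], turn=[0,0,0,0,0])

```text
t: 14.2
eef_pos: [528.9, -270.1, 109.8]
tcp_rot: [3.131, 0.852, 1.503]
ft_force: [-0.5, -0.4, 0.6]
opening: 0.007
```

Run:
```python
from h import *
s,R=rep();im,i=look("wrist","w7");q,hl=disc(im,i);print(hl);print(q[::6].round(0).astype(int).tolist())
```

```text
t 14.2 pos [ 528.9 -270.1  109.8] stage [-88.9  11.2 109.8] q [-0.801  0.768  1.564  0.522  1.369 -1.   ] F [-0.5 -0.4  0.6] op 0.007
toolX in stage [ 0.656  0.052 -0.753] tilt 41.2 toolY in stage [ 0.087 -0.996  0.007]
[[31.0, -13.2], [23.2, -5.8], [17.7, 18.6], [-0.0, 26.5], [5.6, -22.2], [-15.4, 15.6], [-21.0, -6.6]]
[[42, 29], [39, 34], [33, 38], [28, 43], [21, 46], [15, 47], [9, 49], [4, 49], [-2, 49], [-7, 48], [-13, 46], [-18, 45], [-23, 42], [-28, 39], [-33, 34], [-37, 29], [-40, 24], [-42, 19], [-44, 15], [-42, 11], [-44, 7], [-45, 3], [-45, -2], [-45, -7], [-43, -11], [-42, -16], [-39, -20], [-36, -25], [-33, -29], [-28, -34], [-23, -38], [-17, -40], [-12, -43], [-6, -44], [-1, -45], [5, -45], [10, -44], [16, -43], [22, -41], [27, -38], [33, -35], [36, -30], [37, -25], [38, -19], [38, -14], [39, -9], [39, -4], [40, 2], [40, 7], [41, 12], [41, 17], [42, 23], [41, 28]]
```

View pics/w7.png

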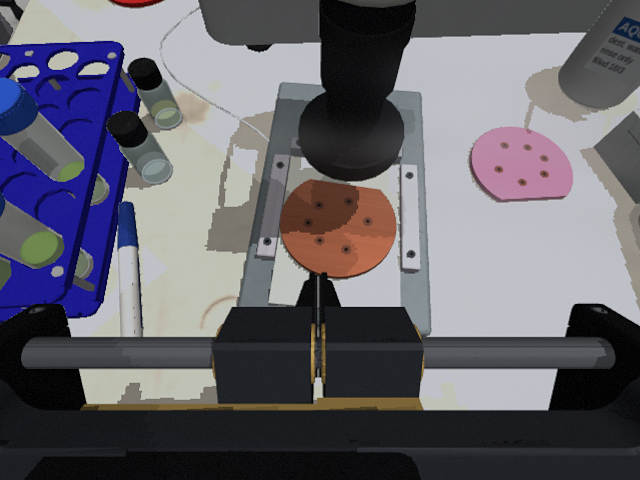

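```bash
python3 - <<'E'
from h import *
i=cams.camera_info("wrist");im=cv2.imread("pics/w7.png")
g=im.astype(int)
for r in (185,200,215,230,245,255):
    print(r,[tuple(g[r,c]) for c in range(398,406)] if 0 else "", g[r,250:296:2].sum(1)//3, g[r,392:424:2].sum(1)//3)
r=ray("wrist",[(401,170),(402,262),(289,160),(272,250)],25,i);print(((r-T0)@RS).round(1))
E
python3 - <<'E'
import cv2
im=cv2.imread("pics/w7.png")[140:300,240:440];cv2.imwrite("pics/w7c.png",cv2.resize(im,(800,640),interpolation=cv2.INTER_CUBIC)[:600])
E
```

```text
185  [176 132 118 118 117  84  67  71  69  77 104 106 104 101 102 106 106 120
 107 143 143 142 142] [191 190 189 198  71 179 191 190 191 190 190 191 193 148 142 139]
200  [115 119 116 121  58  68  71  68  90 106 107 104 103 104 105 107  96 108
  82  62  61  60  60] [185 186 186 193  70 156 190 189 189 191 191 190 190 131 142 145]
215  [118 119  79  64  69  72  64 101 105 104 104 100 106 107 108  68  58  56
  57  58  59  56  58] [105  98 192 157  65 147 191 192 193 193 192 192 193 179 142 144]
230  [119  64  66  71  71  82 105 105 103 104 102 107 108 108  69  74  59  58
  59  59  58  56  59] [105 105 152 137  68 142 183 194 193 195 194 194 193 195 134 146]
245  [ 60 114 120 122 140 178 178 180 120 127 187 181 179  95 194 193 200  82
  99 102 101 101 101] [160 196 195 157  82 156 197 194 193 196 195 194 193 196 148 143]
255  [118 119  81  62 102 118 128 136 142 151 154 160 109 184 190 192 191 190
 191 137  74  78 101] [195 196 196 182 101 153 196 149  63  71  56  75 193 196 152 142]
[[ 60.6 -49.9]
 [-26.9 -49.7]
 [ 62.3  50.4]
 [-26.   53. ]]
```

View pics/w7c.png

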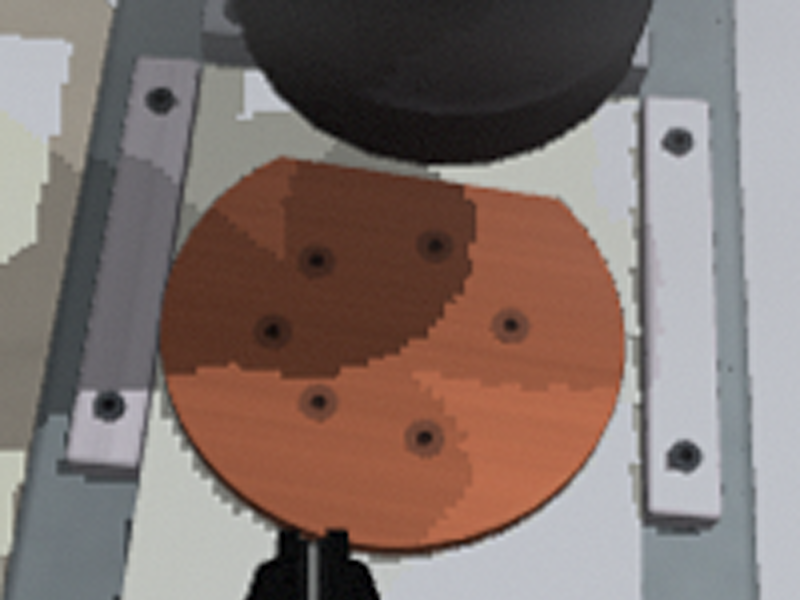

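Run:
```python
from h import *
i=cams.camera_info("wrist")
c=lambda L:[(240+x/4,140+y/4) for x,y in L]
r=(ray("wrist",c([(161,100),(109,406),(678,141),(685,457)]),25,i)-T0)@RS;print(r.round(1))
f=(ray("wrist",c([(280,157),(562,198)]),26,i)-T0)@RS;print(f.round(1))
for k in(0,2):
    d=r[k]-r[k+1];print("guide dir",np.degrees(np.arctan2(d[1],d[0])))
d=r[0]-r[2];print("cross",np.degrees(np.arctan2(-d[0],d[1])));d=f[0]-f[1];print("flat normal",np.degrees(np.arctan2(-d[0],d[1])))
```

```text
[[ 56.2  57.5]
 [-19.   57.9]
 [ 55.7 -57.3]
 [-19.7 -57. ]]
[[ 42.8  29.5]
 [ 37.9 -31.8]]
guide dir -0.3111500601508162
guide dir -0.1849555152302205
cross -0.23473057638062617
flat normal -4.587479646378704
```

Run:
```python
from h import *
s,R=rep();p=s["eef_pos"]
for w in [(-33,7,60),(-33,7,48),(-33,7,42.3),(-33,2,42.3)]:
    w=s2w(w);shift(np.r_[w]-p,R);p=np.r_[w]
```

```text
t 14.25 pos [ 528.6 -268.8  108.6] stage [-87.7  11.7 108.6] q [-0.8    0.77   1.566  0.523  1.368 -1.   ] F [-0.2 -0.2 -0.9] op 0.007
toolX in stage [ 0.657  0.054 -0.752] tilt 41.2 toolY in stage [ 0.088 -0.996  0.005]
shift scaled [0.1444, 0.0184, -0.0171] rows>= 2.0
shift scaled [0.018, -0.0001, 0.0158] rows>= 1.0
shift scaled [0.0086, -0.0001, 0.0075] rows>= 1.0
shift scaled [-0.0005, 0.01, 0.0007] rows>= 1.0
```

Emit:
carry_out([
  [0.072,0.009,-0.0085],
  [0.072,0.009,-0.0085],
  [0.018,0,0.0158],
  [0.0086,0,0.0075],
  [0,0,0],
], grip=[1,1,1,1,1], turn=[0,0,0,0,0])

```text
t: 14.75
eef_pos: [541.4, -214.1, 43.1]
tcp_rot: [3.135, 0.846, 1.508]
ft_force: [0.1, 2.4, 12.7]
opening: 0.006
```

Emit:
carry_out([
  [-0.0005,0.01,0.0007],
  [0,0,0],
], grip=[1,1], turn=[0,0])

```text
t: 14.95
eef_pos: [546.8, -215.9, 43.3]
tcp_rot: [3.133, 0.849, 1.506]
ft_force: [1.2, 1.4, 11.2]
opening: 0.009
```

Emit:
carry_out([
  [-0.012,0,-0.0105],
  [-0.06,0,0],
  [-0.06,0,0],
  [-0.04,0,0],
], grip=[1,1,1,1], turn=[0,0,0,0])

```text
t: 15.35
eef_pos: [542.8, -270.1, 111.7]
tcp_rot: [3.134, 0.851, 1.506]
ft_force: [-0.3, -0.3, 0.1]
opening: 0.005
```

```bash
cat >> h.py <<'E'
def ana(q):
    # rear arc -> centre (radius 48), front edge -> flat line
    a=q[(q[:,0]<20)&(np.abs(q[:,1])>15)|(q[:,0]<-20)]
    f=lambda c:np.hypot(*(a-c).T)-47.3
    c=least_squares(f,q.mean(0),loss="soft_l1").x
    b=q[(q[:,0]>c[0]+25)&(np.abs(q[:,1]-c[1])<24)]
    k=cv2.fitLine(b.astype(np.float32),cv2.DIST_HUBER,0,.01,.01).ravel();n=np.array([k[1],-k[0]]);n*=np.sign(n[0])
    print("centre",c.round(1),"flat angle",np.degrees(np.arctan2(n[1],n[0])).round(1),"flat dist",((k[2:]-c)@n).round(1))
E
python3 - <<'E'
from h import *
s,R=rep();im,i=look("wrist","w8");q,hl=disc(im,i);ana(q);print(hl)
E
```

```text
t 15.35 pos [ 542.8 -270.1  111.7] stage [-86.9  -2.6 111.7] q [-0.787  0.779  1.531  0.528  1.385 -0.979] F [-0.3 -0.3  0.1] op 0.005
toolX in stage [ 0.657  0.054 -0.752] tilt 41.2 toolY in stage [ 0.088 -0.996  0.005]
centre [ 0.3 -2. ] flat angle 0.8 flat dist 36.2
[[31.1, -13.0], [21.1, -8.1], [12.2, 16.0], [5.1, -26.1], [-5.9, 21.7], [-19.4, 9.5], [-23.3, -12.8]]
```

Run:
```python
from h import *
s,R=rep();p=s["eef_pos"]
for w in [(-64,-4.6,60),(-64,-4.6,39.5),(-50,-4.6,39.5),(-25,-4.6,39.5),(-16.5,-4.6,39.5)]:
    w=s2w(w);shift(np.r_[w]-p,R);p=np.r_[w]
```

```text
t 15.4 pos [ 543.3 -272.1  113.5] stage [-88.8  -3.3 113.5] q [-0.788  0.777  1.528  0.527  1.386 -0.978] F [ 0.1 -1.3  2.4] op 0.004
toolX in stage [ 0.655  0.051 -0.754] tilt 41.1 toolY in stage [ 0.087 -0.996  0.008]
shift scaled [0.1129, 0.006, 0.0333] rows>= 2.0
shift scaled [0.0309, -0.0003, 0.0269] rows>= 1.0
shift scaled [0.0183, 0.0024, -0.021] rows>= 1.0
shift scaled [0.0328, 0.0043, -0.0375] rows>= 1.0
shift scaled [0.0111, 0.0015, -0.0128] rows>= 1.0
```

Emit:
carry_out([
  [0.056,0.003,0.0166],
  [0.056,0.003,0.0166],
  [0,0,0],
  [0,0,0],
  [0.03,0,0.0264],
], grip=[0.16,0.16,0.16,0.16,0.16], turn=[0,0,0,0,0])

```text
t: 15.9
eef_pos: [548.9, -245.8, 39.7]
tcp_rot: [3.128, 0.853, 1.502]
ft_force: [-0.1, -1.0, -0.3]
opening: 0.366
```

Emit:
carry_out([
  [0,0,0],
  [0,0,0],
], grip=[0.16,0.16], turn=[0,0])

```text
t: 16.1
eef_pos: [548.0, -245.0, 37.9]
tcp_rot: [3.133, 0.85, 1.505]
ft_force: [0.6, -0.4, 3.6]
opening: 0.415
```

Run:
```python
from h import *
s,R=rep();im,i=look("wrist","w9")
```

```text
t 16.1 pos [ 548.  -245.    37.9] stage [-61.3  -4.1  37.9] q [-0.755  0.867  1.586  0.566  1.252 -1.037] F [ 0.6 -0.4  3.6] op 0.415
toolX in stage [ 0.658  0.054 -0.751] tilt 41.3 toolY in stage [ 0.088 -0.996  0.006]
```

View pics/w9.png

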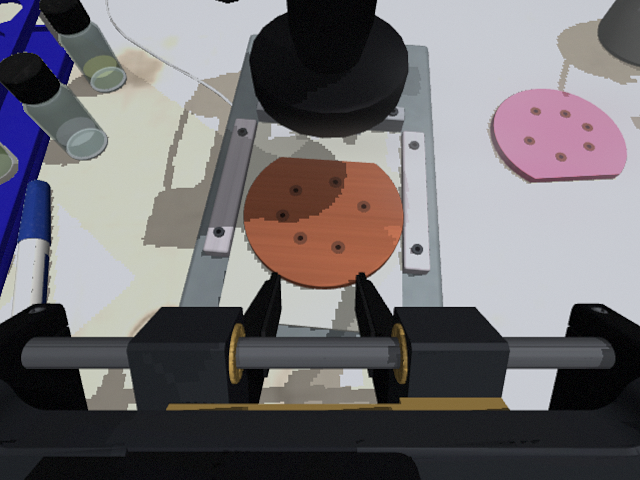

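The fingertips, at (275,280) and (363,280), straddle the rear edge, and the flat, (275,157) to (375,163), faces the bar. I'll lift 1 mm and push.

Emit:
carry_out([
  [-0.0015,0,-0.0013],
  [0.0092,0.0012,-0.0105],
  [0.0092,0.0012,-0.0105],
  [0.0092,0.0012,-0.0105],
  [0,0,0],
], grip=[0.16,0.16,0.16,0.16,0.16], turn=[0,0,0,0,0])

```text
t: 16.65
eef_pos: [550.8, -222.3, 38.5]
tcp_rot: [3.135, 0.85, 1.509]
ft_force: [-0.6, 0.3, -0.8]
opening: 0.418
```

Run:
```python
from h import *
s,R=rep();im,i=look("wrist","w10");q,hl=disc(im,i,(180,110,480,420));ana(q);print(hl);print(q[::10].round(0).astype(int).tolist())
```

```text
t 16.65 pos [ 550.8 -222.3   38.5] stage [-38.4  -3.5  38.5] q [-0.727  0.856  1.616  0.585  1.228 -1.032] F [-0.6  0.3 -0.8] op 0.418
toolX in stage [ 0.658  0.056 -0.751] tilt 41.3 toolY in stage [ 0.09  -0.996  0.004]
centre [14.   0.6] flat angle 2.4 flat dist 29.8
[[35.2, -4.2], [34.2, -13.2], [25.8, 19.4], [26.1, 16.3], [20.1, -23.2], [7.2, 24.3], [-6.2, 11.4], [-9.5, -11.2], [-21.7, -19.2]]
[[50, 30], [45, 36], [39, 42], [31, 45], [24, 47], [16, 48], [10, 48], [3, 47], [-3, 45], [-9, 42], [-15, 38], [-20, 34], [-25, 28], [-21, 24], [-20, 21], [-24, 18], [-30, 18], [-33, 13], [-34, 7], [-34, 2], [-34, -3], [-33, -9], [-32, -14], [-30, -19], [-26, -23], [-20, -23], [-16, -25], [-16, -29], [-20, -32], [-14, -38], [-8, -42], [-2, -44], [5, -46], [11, -47], [18, -47], [25, -46], [31, -43], [38, -40], [45, -35], [51, -29], [49, -23], [46, -16], [44, -10], [43, -4], [42, 2], [42, 9], [43, 15], [45, 22], [49, 28]]
```

Emit:
carry_out([
  [0.0066,0.0009,-0.0075],
  [0.0066,0.0009,-0.0075],
  [0.0066,0.0009,-0.0075],
  [0,0,0],
], grip=[0.16,0.16,0.16,0.16], turn=[0,0,0,0])

```text
t: 17.1
eef_pos: [553.2, -208.2, 38.6]
tcp_rot: [3.134, 0.85, 1.507]
ft_force: [-0.1, -0.8, 1.7]
opening: 0.421
```

Emit:
carry_out([
  [0.0033,0.0004,-0.0037],
  [0.0026,0.0003,-0.003],
  [0,0,0],
], grip=[0.16,0.16,0.16], turn=[0,0,0])

```text
t: 17.4
eef_pos: [553.8, -204.3, 38.7]
tcp_rot: [3.134, 0.85, 1.506]
ft_force: [0.2, -2.0, 2.9]
opening: 0.416
```

Run:
```python
from h import *
s,R=rep();im,i=look("wrist","w11");q,hl=disc(im,i,(180,110,480,420));ana(q);print(hl);print(q[::10].round(0).astype(int).tolist())
```

```text
t 17.4 pos [ 553.8 -204.3   38.7] stage [-20.2  -3.8  38.7] q [-0.704  0.848  1.64   0.603  1.206 -1.028] F [ 0.2 -2.   2.9] op 0.416
toolX in stage [ 0.658  0.054 -0.751] tilt 41.3 toolY in stage [ 0.088 -0.996  0.005]Traceback (most recent call last):
  File "<stdin>", line 2, in <module>
  File "h.py", line 48, in ana
    k=cv2.fitLine(b.astype(np.float32),cv2.DIST_HUBER,0,.01,.01).ravel();n=np.array([k[1],-k[0]]);n*=np.sign(n[0])
      ~~~~~~~~~~~^^^^^^^^^^^^^^^^^^^^^^^^^^^^^^^^^^^^^^^^^^^^^^^
cv2.error: OpenCV(4.12.0) /io/opencv/modules/imgproc/src/linefit.cpp:50: error: (-215:Assertion failed) count > 0 in function 'fitLine2D_wods'
```

Emit:
carry_out([
  [0.002,0.0003,-0.0023],
  [0.002,0.0003,-0.0023],
  [0,0,0],
], grip=[0.16,0.16,0.16], turn=[0,0,0])

```text
t: 17.75
eef_pos: [554.1, -201.5, 38.6]
tcp_rot: [3.134, 0.851, 1.507]
ft_force: [-1.7, -5.0, 5.0]
opening: 0.418
```

Run:
```python
from h import *
s,R=rep();im,i=look("wrist","w12");q,hl=disc(im,i,(180,110,480,420));print(hl);print(q[::10].round(0).astype(int).tolist())
```

```text
t 17.75 pos [ 554.1 -201.5   38.6] stage [-17.4  -3.7  38.6] q [-0.7    0.847  1.643  0.605  1.202 -1.028] F [-1.7 -5.   5. ] op 0.418
toolX in stage [ 0.657  0.055 -0.752] tilt 41.3 toolY in stage [ 0.089 -0.996  0.005]
[[25.1, 23.9], [17.9, -13.3], [11.4, 11.5], [8.7, -8.6], [8.2, -11.2], [1.0, -19.7]]
[[48, 44], [41, 47], [34, 47], [28, 47], [21, 46], [15, 44], [9, 42], [3, 38], [-2, 34], [-6, 28], [-1, 25], [3, 21], [-1, 18], [-7, 18], [-12, 16], [-15, 12], [-16, 7], [-17, 1], [-17, -4], [-16, -9], [-15, -14], [-12, -20], [-9, -23], [-3, -23], [3, -23], [7, -26], [3, -29], [-1, -34], [4, -39], [10, -43], [16, -45], [23, -47], [29, -47], [36, -47], [42, -46], [49, -44], [53, -41], [47, -35], [42, -29], [36, -25], [36, -19], [34, -14], [31, -8], [31, -2], [30, 4], [31, 10], [32, 16], [34, 22], [37, 28], [41, 35], [47, 42]]
```

Emit:
carry_out([
  [0.0016,0.0002,-0.0018],
  [0.0013,0.0002,-0.0015],
  [0,0,0],
], grip=[0.16,0.16,0.16], turn=[0,0,0])

```text
t: 18.1
eef_pos: [554.5, -200.3, 38.9]
tcp_rot: [3.133, 0.852, 1.505]
ft_force: [-2.7, -10.1, 8.3]
opening: 0.42
```

Emit:
carry_out([
  [0.0013,0.0002,-0.0015],
  [0,0,0],
], grip=[0.16,0.16], turn=[0,0])

```text
t: 18.3
eef_pos: [554.7, -199.8, 39.0]
tcp_rot: [3.132, 0.853, 1.504]
ft_force: [-3.7, -12.5, 9.2]
opening: 0.421
```

Run:
```python
from h import *
s,R=rep();im,i=look("wrist","w13");q,hl=disc(im,i,(180,110,480,420));print(q[::10].round(0).astype(int).tolist())
```

```text
t 18.3 pos [ 554.7 -199.8   39. ] stage [-15.5  -4.1  39. ] q [-0.697  0.845  1.646  0.607  1.198 -1.027] F [ -3.7 -12.5   9.2] op 0.421
toolX in stage [ 0.656  0.053 -0.753] tilt 41.1 toolY in stage [ 0.088 -0.996  0.006]
[[48, 44], [40, 46], [34, 46], [27, 46], [21, 45], [15, 43], [9, 40], [3, 36], [-2, 32], [-3, 28], [2, 24], [4, 20], [-1, 18], [-6, 17], [-12, 16], [-14, 12], [-16, 6], [-16, 1], [-16, -4], [-15, -10], [-14, -15], [-12, -20], [-8, -24], [-2, -23], [3, -23], [8, -25], [6, -29], [2, -34], [3, -38], [9, -42], [15, -45], [22, -47], [28, -48], [34, -48], [41, -47], [47, -45], [54, -43], [48, -38], [43, -32], [38, -26], [36, -22], [33, -16], [31, -10], [30, -4], [29, 1], [29, 7], [30, 13], [31, 19], [34, 26], [38, 32], [43, 39]]
```

Emit:
carry_out([
  [0.0013,0.0002,-0.0015],
  [0,0,0],
], grip=[0.16,0.16], turn=[0,0])

```text
t: 18.55
eef_pos: [555.0, -199.2, 39.1]
tcp_rot: [3.131, 0.854, 1.504]
ft_force: [-4.5, -14.6, 10.5]
opening: 0.418
```

Emit:
carry_out([
  [0.0013,0.0002,-0.0015],
  [0,0,0],
], grip=[0.16,0.16], turn=[0,0])

```text
t: 18.75
eef_pos: [555.1, -198.8, 39.2]
tcp_rot: [3.131, 0.855, 1.503]
ft_force: [-5.9, -18.3, 12.3]
opening: 0.421
```

Run:
```python
from h import *
s,R=rep();a=cams.read_camera("side");cv2.imwrite("pics/side2.png",a)
im,i=look("wrist","w14");q,hl=disc(im,i,(180,110,480,420));print(q[q[:,0]<-10][::6].round(1).tolist())
a=cv2.resize(a[225:345,295:400],(420,480),interpolation=cv2.INTER_CUBIC)
b=cv2.resize(im[60:340,180:460],(380,380))
c=np.zeros((480,800,3),np.uint8);c[:,:420]=a;c[:380,420:]=b;cv2.imwrite("pics/c2.png",c)
```

```text
t 18.75 pos [ 555.1 -198.8   39.2] stage [-14.6  -4.3  39.2] q [-0.695  0.844  1.647  0.608  1.195 -1.026] F [ -5.9 -18.3  12.3] op 0.421
toolX in stage [ 0.654  0.052 -0.754] tilt 41.0 toolY in stage [ 0.087 -0.996  0.007]
[[-10.1, 15.7], [-12.7, 14.8], [-14.0, 11.4], [-14.8, 8.1], [-15.6, 4.8], [-15.8, 1.6], [-15.5, -1.6], [-15.8, -4.8], [-15.5, -8.0], [-14.7, -11.1], [-13.9, -14.2], [-12.5, -17.4], [-11.7, -20.5]]
```

View pics/c2.png

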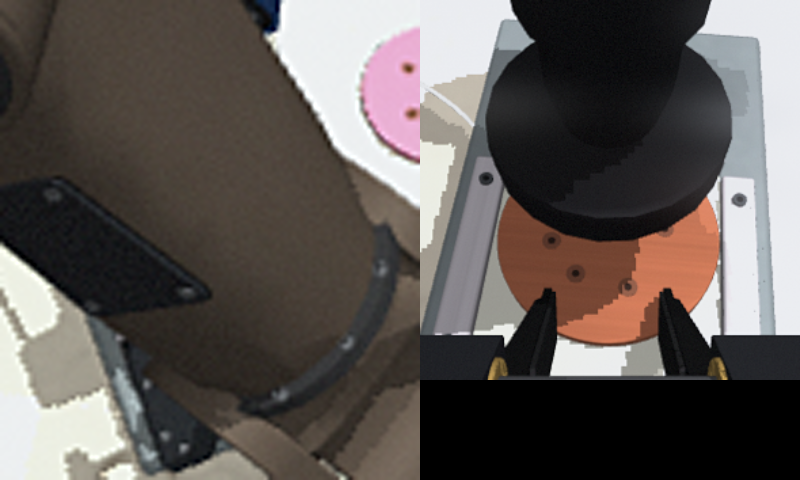

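Right half: the disc is nearly home (rear at x≈-15.7) with its right edge close to the right guide. The side view is blocked by the arm. I'll back off low so the wrist camera can look under the ring.

Emit:
carry_out([
  [-0.02,-0.0027,0.0228],
  [-0.06,-0.006,0.04],
  [-0.06,-0.006,0.04],
  [-0.06,-0.006,0.04],
  [-0.06,-0.006,0.04],
], grip=[0.16,0.16,0.16,0.16,0.16], turn=[0,0,0,0,0])

```text
t: 19.35
eef_pos: [531.7, -350.8, 75.7]
tcp_rot: [3.136, 0.849, 1.508]
ft_force: [0.1, 0.1, -1.3]
opening: 0.419
```

Run:
```python
from h import *
s,R=rep();im,i=look("wrist","w15");np.save("w15v.npy",i["view"])
V=np.array(i["view"]);print("cam",w2s(-V[:3,:3].T@V[:3,3]).round(0))
q,hl=disc(im,i,(180,50,480,420));print(hl);print(q[::8].round(1).tolist())
from numpy import array
P=np.array([s2w((x,y,z)) for x,y,z in [(70,-40,23),(70,40,23),(-15,0,26)]]);c=P@V[:3,:3].T+V[:3,3]
uv=np.c_[c[:,0]/c[:,2]*i["fx"]+i["cx"],c[:,1]/c[:,2]*i["fy"]+i["cy"]];print(uv.round(0))
x0,y0=max(int(uv[:,0].min())-25,0),max(int(uv[:2,1].min())-30,0)
cv2.imwrite("pics/c3.png",cv2.resize(im[y0:y0+110,x0:x0+150],(800,586),interpolation=cv2.INTER_CUBIC));print(x0,y0)
```

```text
t 19.35 pos [ 531.7 -350.8   75.7] stage [-168.3   -3.4   75.7] q [-0.875  0.878  1.407  0.476  1.44  -1.025] F [ 0.1  0.1 -1.3] op 0.419
toolX in stage [ 0.658  0.056 -0.751] tilt 41.3 toolY in stage [ 0.089 -0.996  0.003]
cam [-210.   -7.  247.]
[[59.1, -16.7], [53.7, -6.4], [45.8, 17.5], [38.0, -25.0], [31.2, -13.2], [27.8, 23.6], [13.8, 11.2], [9.2, -10.8]]
[[69.5, 30.3], [62.4, 35.9], [52.8, 42.0], [42.4, 45.2], [32.5, 46.5], [23.1, 45.3], [14.0, 43.2], [6.5, 38.8], [0.1, 36.3], [-4.9, 31.5], [-7.5, 24.5], [-11.1, 17.6], [-12.6, 10.9], [-14.1, 4.2], [-14.6, -2.4], [-14.0, -8.8], [-12.3, -15.2], [-9.6, -21.6], [-5.9, -28.0], [-1.0, -34.5], [5.0, -41.0], [13.2, -45.0], [22.4, -46.7], [31.8, -48.3], [41.3, -47.5], [50.7, -43.9], [60.3, -38.4], [68.7, -31.9], [69.4, -24.7], [63.8, -20.3], [64.4, -13.1], [69.1, -8.3], [69.8, -0.9], [69.1, 6.4], [67.3, 11.7], [64.1, 17.8], [68.9, 22.8]]
[[380.  67.]
 [294.  62.]
 [330. 134.]]
268 31
```

View pics/c3.png

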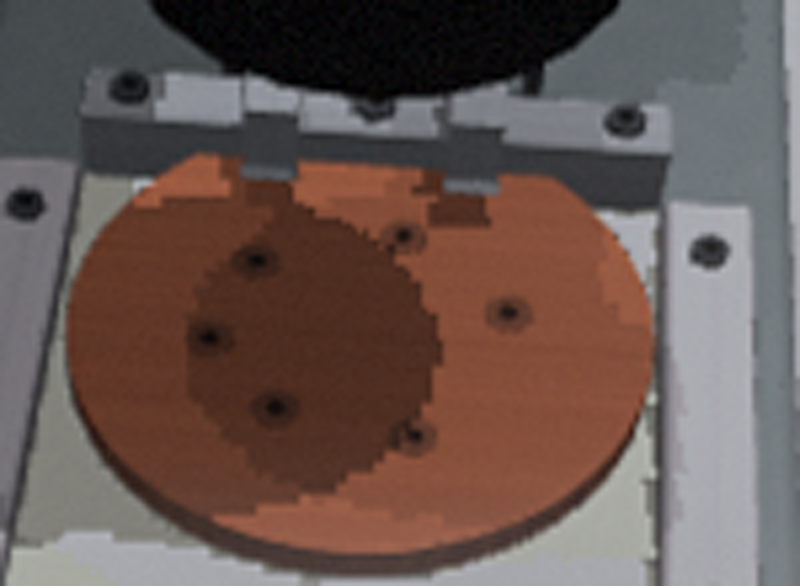

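The view under the ring shows the flat flush along the bar, with both clips on top of the disc at (270,170) and (473,185). The disc sits about 1–1.5 mm towards the right guide. I'll open the fingers wider and repeat a gentle centring push.

Run:
```python
from h import *
s,R=rep();p=s["eef_pos"]
for w in [(-60,-3,50),(-30,-3,38.8),(-17,-3,38.8),(-16,-3,38.8)]:
    w=s2w(w);shift(np.r_[w]-p,R);p=np.r_[w]
```

```text
t 19.4 pos [ 531.2 -356.2   77. ] stage [-173.7   -3.7   77. ] q [-0.88   0.879  1.4    0.474  1.443 -1.025] F [-2.5 -1.4 -0.3] op 0.417
toolX in stage [ 0.656  0.052 -0.753] tilt 41.1 toolY in stage [ 0.085 -0.996  0.006]
shift scaled [0.1898, 0.0176, -0.1353] rows>= 3.0
shift scaled [0.0562, 0.005, -0.0303] rows>= 1.0
shift scaled [0.017, 0.0022, -0.0195] rows>= 1.0
shift scaled [0.0013, 0.0002, -0.0015] rows>= 1.0
```

Emit:
carry_out([
  [0.0475,0.0044,-0.034],
  [0.0475,0.0044,-0.034],
  [0.0475,0.0044,-0.034],
  [0.0475,0.0044,-0.034],
  [0,0,0],
], grip=[-0.26,-0.26,-0.26,-0.26,-0.26], turn=[0,0,0,0,0])

```text
t: 19.9
eef_pos: [547.5, -232.9, 48.4]
tcp_rot: [3.139, 0.847, 1.513]
ft_force: [-0.1, -0.6, 0.3]
opening: 0.629
```

Run:
```python
from h import *
s,R=rep();p=s["eef_pos"]
for w in [(-30,-3,38.8),(-15,-3,38.8)]:
    w=s2w(w);shift(np.r_[w]-p,R);p=np.r_[w]
```

```text
t 19.9 pos [ 547.5 -232.9   48.4] stage [-49.4  -1.7  48.4] q [-0.742  0.847  1.602  0.57   1.256 -1.026] F [-0.1 -0.6  0.3] op 0.629
toolX in stage [ 0.659  0.059 -0.75 ] tilt 41.4 toolY in stage [ 0.091 -0.996  0.002]
shift scaled [0.0397, 0.006, -0.0161] rows>= 1.0
shift scaled [0.0198, 0.0027, -0.0224] rows>= 1.0
```

Emit:
carry_out([
  [0.02,0.003,-0.008],
  [0.018,0.003,-0.007],
  [0,0,0],
  [0,0,0],
], grip=[-0.26,-0.26,-0.26,-0.26], turn=[0,0,0,0])

```text
t: 20.3
eef_pos: [552.0, -218.8, 39.9]
tcp_rot: [3.135, 0.85, 1.507]
ft_force: [0.5, -0.4, -1.1]
opening: 0.629
```

Run:
```python
from h import *
s,R=rep();p=s["eef_pos"]
for w in [(-15,-3,38.8),(-12,-3,38.8)]:
    w=s2w(w);shift(np.r_[w]-p,R);p=np.r_[w]
```

```text
t 20.3 pos [ 552.  -218.8   39.9] stage [-34.8  -4.2  39.9] q [-0.722  0.853  1.62   0.588  1.225 -1.029] F [ 0.5 -0.4 -1.1] op 0.629
toolX in stage [ 0.658  0.055 -0.751] tilt 41.3 toolY in stage [ 0.088 -0.996  0.005]
shift scaled [0.0278, 0.0011, -0.0283] rows>= 1.0
shift scaled [0.0039, 0.0005, -0.0045] rows>= 1.0
```

Emit:
carry_out([
  [0.0139,0.0006,-0.0142],
  [0.0139,0.0005,-0.0141],
  [0,0,0],
  [0,0,0],
], grip=[-0.26,-0.26,-0.26,-0.26], turn=[0,0,0,0])

```text
t: 20.7
eef_pos: [553.8, -198.5, 39.1]
tcp_rot: [3.134, 0.85, 1.507]
ft_force: [0.8, 0.4, -0.1]
opening: 0.631
```

Emit:
carry_out([
  [0.0026,0.0004,-0.003],
  [0,0,0],
], grip=[-0.26,-0.26], turn=[0,0])

```text
t: 20.9
eef_pos: [554.1, -196.8, 39.0]
tcp_rot: [3.134, 0.85, 1.507]
ft_force: [-0.8, -0.8, -0.2]
opening: 0.63
```

Emit:
carry_out([
  [0.0026,0.0004,-0.003],
  [0,0,0],
], grip=[-0.26,-0.26], turn=[0,0])

```text
t: 21.1
eef_pos: [554.6, -195.0, 39.1]
tcp_rot: [3.134, 0.851, 1.506]
ft_force: [0.6, -1.1, 1.6]
opening: 0.632
```

Run:
```python
from h import *
s,R=rep();im,i=look("wrist","w16");q,hl=disc(im,i,(180,110,480,420));print("ymin/max",q[:,1].min(),q[:,1].max(),"xmin",q[:,0].min());print(hl)
```

```text
t 21.1 pos [ 554.6 -195.    39.1] stage [-10.8  -3.3  39.1] q [-0.692  0.843  1.652  0.612  1.195 -1.027] F [ 0.6 -1.1  1.6] op 0.632
toolX in stage [ 0.657  0.054 -0.752] tilt 41.3 toolY in stage [ 0.088 -0.996  0.005]
ymin/max -48.56253553427982 46.79192036219126 xmin -15.984006162874032
[[26.7, 23.4], [17.4, -13.3], [12.8, 11.1], [9.1, -10.8], [7.9, -8.3], [8.2, -29.1], [-3.0, 1.0]]
```

Contact is just starting. I'll continue in small steps.

Emit:
carry_out([
  [0.0026,0.0004,-0.003],
  [0,0,0],
], grip=[-0.26,-0.26], turn=[0,0])

```text
t: 21.35
eef_pos: [555.1, -193.4, 39.3]
tcp_rot: [3.133, 0.851, 1.505]
ft_force: [1.0, -3.8, 3.4]
opening: 0.63
```

Emit:
carry_out([
  [0.0026,0.0004,-0.003],
  [0,0,0],
], grip=[-0.26,-0.26], turn=[0,0])

```text
t: 21.55
eef_pos: [555.6, -192.4, 39.6]
tcp_rot: [3.131, 0.853, 1.504]
ft_force: [-0.8, -10.2, 7.3]
opening: 0.632
```

Run:
```python
from h import *
s,R=rep();im,i=look("wrist","w17");q,hl=disc(im,i,(180,110,480,420));print("ymin/max",q[:,1].min(),q[:,1].max(),"xmin",q[:,0].min());print(hl)
```

```text
t 21.55 pos [ 555.6 -192.4   39.6] stage [-8.1 -3.8 39.6] q [-0.688  0.841  1.655  0.614  1.19  -1.026] F [ -0.8 -10.2   7.3] op 0.632
toolX in stage [ 0.656  0.053 -0.753] tilt 41.1 toolY in stage [ 0.088 -0.996  0.007]
ymin/max -48.09902565960243 46.88061639990655 xmin -15.743644854813937
[[13.1, 11.5], [9.3, -10.6], [7.8, -8.1], [11.3, -29.9], [7.2, -27.9], [-2.9, -25.1]]
```

Emit:
carry_out([
  [0.0002,-0.003,-0.0003],
  [0,0,0],
], grip=[-0.26,-0.26], turn=[0,0])

```text
t: 21.8
eef_pos: [554.3, -192.2, 39.6]
tcp_rot: [3.13, 0.853, 1.502]
ft_force: [0.9, -10.2, 7.2]
opening: 0.63
```

Emit:
carry_out([
  [0.0002,-0.003,-0.0003],
  [0,0,0],
], grip=[-0.26,-0.26], turn=[0,0])

```text
t: 22.0
eef_pos: [552.8, -192.0, 39.6]
tcp_rot: [3.13, 0.853, 1.502]
ft_force: [0.8, -10.0, 6.8]
opening: 0.63
```

Run:
```python
from h import *
s,R=rep();im,i=look("wrist","w18");q,hl=disc(im,i,(180,110,480,420));print("ymin/max",q[:,1].min(),q[:,1].max(),"xmin",q[:,0].min());print(hl)
```

```text
t 22.0 pos [ 552.8 -192.    39.6] stage [-8.1 -1.  39.6] q [-0.69   0.838  1.663  0.615  1.186 -1.03 ] F [  0.8 -10.    6.8] op 0.63
toolX in stage [ 0.656  0.052 -0.753] tilt 41.1 toolY in stage [ 0.087 -0.996  0.007]
ymin/max -45.42944818722172 49.59400922957892 xmin -15.771428356813248
[[27.0, 26.2], [17.2, -13.2], [13.1, 14.1], [8.6, -7.7], [11.7, -27.6], [8.8, -25.9], [-1.5, -22.7]]
```

Emit:
carry_out([
  [-0.0001,0.0019,0.0001],
  [-0.0001,0.0019,0.0001],
  [0,0,0],
], grip=[-0.26,-0.26,-0.26], turn=[0,0,0])

```text
t: 22.35
eef_pos: [553.9, -192.0, 39.6]
tcp_rot: [3.133, 0.852, 1.506]
ft_force: [-4.5, -11.9, 9.7]
opening: 0.626
```

Run:
```python
from h import *
s,R=rep();im,i=look("wrist","w19");q,hl=disc(im,i,(180,110,480,420));print("ymin/max",q[:,1].min(),q[:,1].max(),"xmin",q[:,0].min());print(hl)
```

```text
t 22.35 pos [ 553.9 -192.    39.6] stage [-8.  -2.1 39.6] q [-0.689  0.84   1.659  0.614  1.19  -1.027] F [ -4.5 -11.9   9.7] op 0.626
toolX in stage [ 0.656  0.054 -0.753] tilt 41.2 toolY in stage [ 0.088 -0.996  0.006]
ymin/max -46.30084545335112 49.03420317560514 xmin -15.744914183005951
[[26.9, 25.8], [13.0, 13.5], [8.9, -8.4], [11.3, -28.2], [7.2, -26.3]]
```

Emit:
carry_out([
  [-0.0001,0.0015,0.0001],
  [-0.0001,0.0013,0.0001],
  [0,0,0],
], grip=[-0.26,-0.26,-0.26], turn=[0,0,0])

```text
t: 22.7
eef_pos: [555.2, -192.2, 39.6]
tcp_rot: [3.133, 0.852, 1.506]
ft_force: [-5.0, -9.5, 9.0]
opening: 0.631
```

Run:
```python
from h import *
s,R=rep();im,i=look("wrist","w20");q,hl=disc(im,i,(180,110,480,420));print("ymin/max",q[:,1].min(),q[:,1].max(),"xmin",q[:,0].min());print(hl)
```

```text
t 22.7 pos [ 555.2 -192.2   39.6] stage [-8.  -3.4 39.6] q [-0.688  0.841  1.655  0.614  1.191 -1.025] F [-5.  -9.5  9. ] op 0.631
toolX in stage [ 0.656  0.054 -0.753] tilt 41.2 toolY in stage [ 0.088 -0.996  0.006]
ymin/max -47.612099904748995 47.84762819346365 xmin -15.750967704448993
[[26.6, 24.4], [13.0, 12.3], [8.6, -9.3], [10.4, -29.0]]
```

Centred (y≈0.1). I'll retreat the same way and do the final check under the ring.

Emit:
carry_out([
  [-0.02,-0.0027,0.0228],
  [-0.06,-0.006,0.04],
  [-0.06,-0.006,0.04],
  [-0.06,-0.006,0.04],
  [-0.06,-0.006,0.04],
], grip=[-0.26,-0.26,-0.26,-0.26,-0.26], turn=[0,0,0,0,0])

```text
t: 23.25
eef_pos: [532.1, -345.8, 76.5]
tcp_rot: [3.136, 0.85, 1.508]
ft_force: [0.7, 0.6, 0.3]
opening: 0.631
```

Emit:
carry_out([
  [0,0,0],
  [0,0,0],
], grip=[-0.26,-0.26], turn=[0,0])

```text
t: 23.45
eef_pos: [532.3, -344.6, 75.9]
tcp_rot: [3.135, 0.849, 1.506]
ft_force: [-0.3, 0.7, 0.2]
opening: 0.632
```

Run:
```python
from h import *
s,R=rep();im,i=look("wrist","w21")
q,hl=disc(im,i,(180,50,480,420));print("ymin/max",q[:,1].min(),q[:,1].max(),"xmin",q[:,0].min());print(hl);print(q[q[:,0]>55][::4].round(1).tolist())
```

```text
t 23.45 pos [ 532.3 -344.6   75.9] stage [-162.1   -3.1   75.9] q [-0.869  0.873  1.42   0.481  1.431 -1.024] F [-0.3  0.7  0.2] op 0.632
toolX in stage [ 0.658  0.055 -0.751] tilt 41.3 toolY in stage [ 0.087 -0.996  0.004]
ymin/max -46.649118036367874 47.949798794226446 xmin -14.624907658662575
[[59.3, -16.6], [53.6, -5.1], [46.2, 18.5], [37.9, -23.8], [33.5, -13.0], [27.9, 24.6], [13.7, 12.5], [9.4, -9.7]]
[[69.2, 31.4], [66.3, 34.8], [62.2, 37.0], [58.1, 40.2], [56.7, -40.3], [61.4, -36.7], [66.2, -34.0], [69.7, -30.3], [69.4, -26.7], [69.1, -23.1], [65.2, -23.2], [63.6, -19.7], [63.3, -16.1], [65.5, -12.4], [69.3, -11.3], [70.2, -7.6], [69.9, -4.0], [69.6, -0.4], [69.2, 3.2], [70.2, 6.9], [69.8, 10.5], [65.8, 12.0], [64.2, 15.5], [63.9, 19.1], [64.8, 22.8], [70.0, 22.4], [69.7, 26.0], [69.4, 29.6]]
```

```bash
python3 -c "
from h import *
print(env.job_done())"
```

```text
the job is handed in; nothing more can be done
None
```

The copper disc is home: its flat lies flush along the alignment bar under both clips, and I handed the job in at about 23.5 s. No verdict was reported.

- **Tilting the hand:** the moves cannot tilt the hand directly. I stretched the arm past its reach limit until the hand leaned about 41° towards the open side.
- **Turning:** I turned the disc where it lay from about 93° with light fingertip strokes on its top, pressing with at most about 23 N. It overshot by about 4–6°, and I brought it back to about 1°.
- **Sliding home:** I pushed from behind with both fingertips, at up to about 20 N. The disc ended near the right guide, so I centred it with a wider two-finger push, which first overshot to the left.

**Last check (wrist camera, looking under the ring, measured but not viewed):**
- The flat is at x = 69–70 mm across its whole visible length, with no clear tilt.
- Both clips show over the disc edge at y ≈ ±17 mm. An earlier viewed picture shows the same.
- The disc is within about 0.5 mm of midway between the guides. Two views disagreed by about that much.
- The robot was touching nothing.

I saw no sign of contact with the microscope or the other items. I did not re-measure where the bystander items lie, and the side camera's last picture was blocked by the arm.

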